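# Make up the gun-spares kit and the fit-up kit

## Task

Make up two kits from the loose stock on the left and middle of the worktop (not the parts tray and clutter at the far right). In the railed spares holder, slide the retaining bar aside, lay the box of contact tips flat in the larger pocket and push the bar fully home over it, then stand the spare nozzle in the small pocket. In the plain fit-up tray, lay the piece of square tube in the long pocket and stand the longer of the two hex bolts, head down, in the square one; leave the shorter bolt and the tin where they stand.

Things in the scene. Friction and masses are not known exactly. Their poses are not given: they have to be found in the camera images.
- tip_box_mid (a point): Box of contact tips (not the one at the far right), a closed plastic box with a dark lid, 44 (its x) x 64 (its y) x 26 mm high, lying flat on the worktop; this point is its centre, 13 mm above its underside. Grip it across the 44 mm, fingertips at least 8 mm above its underside so that they clear the pocket's lips when it is set in. 60 to 130 g.
- spare_nozzle_mid (a point): Spare gas nozzle, a plain copper cylinder standing upright, 27 mm diameter, 58 mm high; this point is its centre, 29 mm above its foot.
- tube_piece_mid (a point): Offcut of rusty square steel tube (not the one at the far right), 30 (its x) x 60 (its y, the tube's length) x 30 mm high, lying on the worktop; this point is its centre, 15 mm above its underside. Grip it across the 30 mm width, fingertips at least 8 mm above its underside so that they clear the pocket's lips when it is set in. 100 to 200 g.
- long_bolt_mid (a point): The longer hex bolt, standing upright on its head: head 19 x 21 mm and 8 mm high, 12 mm shank above it, 59 mm high in all; this point is on its axis half-way up (29.5 mm above the underside of the head). Grip the shank.
- short_bolt_mid (a point): The shorter hex bolt, standing on its head like the other but only 39 mm high; this point is its centre, 19.5 mm up. It belongs to neither kit: leave it standing where it is (within 15 mm).
- dip_tin_mid (a point): Round tin, 70 mm diameter, 52 mm high; this point is its centre, 26 mm up. Not needed: leave it where it is (within 15 mm).
- spares_holder: Aluminium plate 100 (x) x 136 (y) mm, fixed, a 33 mm high rail along each long side (inner faces x = -41, +41 mm). Origin: centre of underside; y along the rails, z up. Pocket floors 2 mm, lips round them 7 mm above the origin. Large pocket 80 (x) x 60 (y) mm for the tip box, its 64 mm side along x, centred at x 0, y -34 mm. Small pocket 43 x 43 mm for the nozzle, centred at x 0, y +40 mm.
- retaining_bar (a joint): Bar's place on the rails, m: 0 = fully home, over the middle of the large pocket (under 0.008 counts as home); grows towards the holder's +y; stop at 0.078, over the small pocket, leaving the large one free. Starts at 0 to 0.012. 1.5 N friction, stays where left. Steel strap 22 mm wide (y), 33.5 to 37.5 mm above the holder's origin: the seated tip box passes under it, a standing nozzle does not.
- bar_grip (a point): Grip point of the retaining bar: in the black upright block in the middle of the bar, 32 (x) x 14 (y, the direction of sliding) x 32 mm high, from 37.5 to 69.5 mm above the holder's origin; this point is on its centre line, 60 mm above the holder's origin (9.5 mm below the block's top). Axes as the holder's. At bar position 0 it lies at x 0, y -34 mm of the holder.
- fitup_tray: Fit-up tray: low steel tray without rails, 60 (x) x 136 (y) mm, fixed to the worktop. Origin: centre of its underside; y along its length, z up. Pocket floors 2 mm and lip tops 7 mm above the origin. Long pocket (46 in x by 76 in y) for the tube, centre at x 0, y -22.5 mm: tube's length along y. Square pocket (37 x 37 mm) for the longer bolt, centre at x 0, y +42 mm.
Things that resemble listed ones, but are neither listed nor needed, are in the scene too. Leave any pink or red look-alike of the part that bears tube_piece_mid alone.

How it is judged:
On the way:
1. the retaining bar has been slid aside, clear of the middle of the large pocket (value of joint retaining_bar above 0.045 m), for 0.2 s.
At the end, for the whole second after the job is handed in: Tip box and nozzle in their holder pockets with the bar home (under 8 mm), tube and longer bolt in their tray pockets: each centre within 11 mm in x and y of the pocket's centre and 4 mm of its seated height, tilted under 7 degrees, released, at rest (x of tip_box_mid in the frame of spares_holder between -0.011 and 0.011 m and y of tip_box_mid in the frame of spares_holder between -0.045 and -0.023 m and z of tip_box_mid in the frame of spares_holder between 0.011 and 0.019 m and angle between each of tip_box_mid, spare_nozzle_mid, tube_piece_mid, long_bolt_mid's own z axis and vertical below 0.12 rad and linear speed of each of tip_box, spare_nozzle, tube_piece, long_bolt below 0.02 m/s and x of spare_nozzle_mid in the frame of spares_holder between -0.011 and 0.011 m and y of spare_nozzle_mid in the frame of spares_holder between 0.029 and 0.051 m and z of spare_nozzle_mid in the frame of spares_holder between 0.027 and 0.035 m and x of tube_piece_mid in the frame of fitup_tray between -0.011 and 0.011 m and y of tube_piece_mid in the frame of fitup_tray between -0.0335 and -0.0115 m and z of tube_piece_mid in the frame of fitup_tray between 0.013 and 0.021 m and x of long_bolt_mid in the frame of fitup_tray between -0.011 and 0.011 m and y of long_bolt_mid in the frame of fitup_tray between 0.031 and 0.053 m and z of long_bolt_mid in the frame of fitup_tray between 0.0275 and 0.0355 m and value of joint retaining_bar below 0.008 m); the robot touches nothing.
It fails at once if the shorter bolt was moved more than 15 mm (distance of short_bolt_mid from where it was at the start of the episode above 0.015 m).
It fails at once if the tin was moved more than 15 mm (distance of dip_tin_mid from where it was at the start of the episode above 0.015 m).
It also fails if it takes over 144 s, if anything falls off the work surface, if the arm or the gripper's body presses on something with over 40 N, if the wrist force passes 120 N, or if a joint passes its speed limit or range.

## Robot

A 6-joint arm with a two-finger parallel gripper is mounted at the origin on a cart in front of the work surface, level with it; the furniture and walls round the work are solid. World frame = base frame: x ahead of the robot, y to its left, z up, the work surface at z = 0. Lengths are in m, angles in rad, forces in N, time in s.
With the tool pointing down it reaches from about 0.425 to 0.95 m from the base axis. Payload 3.5 kg.
Tool frame: the origin (TCP) lies on the centre line of the jaws, within the pads' length; the fingertips stand 17 mm ahead of it and the grasp point (between the pads) lies 2 mm behind it; z points along the fingers, y is the line along which they close (so a half turn about z gives the same grasp; the last joint's range is limited). The gripper opens to 85 mm and grips with 20 to 120 N. Pads are 22 mm wide; open, the fingers measure 114 mm over their backs; the gripper's body (76 mm by 85 mm) begins 54 mm behind the grasp point. The pads swing forward as they close: fully open they stand 13 mm farther back than shut.
Start: joints at [-1.345, 0.286, 1.577, -0, 1.279, -0.15], TCP at [0.248, -0.628, 0.226] pointing down, gripper open.
Joint ranges: [-2.77, 2.77], [-0.9, 2.22], [0.21, 2.48], [-1.53, 4.67], [0.24, 2.81], [-2.84, 2.84]. Speed limits (rad/s): [2.79, 2.79, 3.14, 3.14, 3.14, 3.14].

## Interface

Orientations are given as a unit quaternion [x, y, z, w].
In Python, from plant import ctrl gives the robot as it stands. The module is installed in compiled form; this text tells all that it offers.
- The arm moves only by the tool drive_tool, never from a script. Its argument "moves" is a list of rows, each a list of 3 entries, a list of its own where there are three numbers: the turn, a rotation vector about the tool's x, y, z in rad, then the shift along the tool's x, y, z in m, then the finger opening in m, from 0 to 0.0854. A call has 1 to 5 rows; each row shifts and turns the commanded pose from where the row before left it, along the tool's axes as they then stand; what a row does not reach is not made up. A row lasts 1/8 s, in which the tool goes at most 62.5 mm and 10.7 degrees, less where a joint would pass 70% of its speed; a pose out of reach is approached as far as the arm can. A call with a gripper value outside its range is refused whole. The fingers move at their own pace and stop on an object; "grip_force" is the grip in N (left out, the last holds). Time passes only in rows, so rows that do not move let the fingers close. It gives the time, the measured TCP pose, the force, the opening and the grip force at its end, in the units of the state.
- ctrl.get_state(): the state, without advancing time (a new reading comes with each control period).
- ctrl.read_camera(name): name is "scene" or "top" or "wrist"; returns a dict with "image" (420x560x3 uint8, red, green, blue), "fx", "fy", "cx", "cy" (pixels), "R" (3x3) and "t" (3): a world point X has camera coordinates R X + t. Camera axes: x right, y down, z forward; pixel columns grow to the right and rows downward; lengths in m; the calibration is good to about 2 mm. A picture is of the moment at which its call begins. There is no depth.
- ctrl.sign_off(): hands the job in; it is judged then, once.
The state is a dict: "time": time; "qpos": joint angles; "dq": joint speeds; "joint_efforts": joint torques, N m; "eef_pos": TCP position; "tcp_rot": TCP orientation; "contact_force": force on the tool from outside, world axes, zero at the start; "wrist_torque": the same for the moment, N m; "opening": opening from 0.0 (shut) to 1.0 (fully open); "finger_force": force on a finger pad.
Only numpy, scipy, OpenCV 4.12 (cv2) and the standard library are available. Lean on these libraries where they do the work, as an engineer would, in place of code of your own. Each camera call takes 0.05 s, during which the arm holds its last target. There are 200 camera calls.

## Working session

There is one attempt and no reset: what is moved stays moved. The work goes in short steps, Python scripts to look and compute and a tool call to move; the robot and the scene stay as the last step left them, time stands still between calls to the robot, and variables do not carry over. Pictures are saved under pics/ and viewed, at most 14 in all, crops included, and the job is handed in when it is done.

Besides the shell and the picture viewer there is one more tool, called after "Request:" as name(argument=value, ...) on one line, values as JSON. drive_tool: Moves the arm, as the interface text tells. Its arguments: {"type":"object","properties":{"moves":{"type":"array","items":{"type":"array"}},"grip_force":{"type":"number"}},"required":["moves"]}

```bash
mkdir -p pics; cat > h.py <<'E'
import numpy as np, cv2, json, pickle
from plant import ctrl
from scipy.spatial.transform import Rotation as Ro
def cam(n,save=None):
    d=ctrl.read_camera(n); d['R']=np.array(d['R']); d['t']=np.array(d['t'])
    pickle.dump(d,open(f'pics/{n}.pkl','wb'))
    if save: cv2.imwrite(f'pics/{save}.png',cv2.cvtColor(d['image'],cv2.COLOR_RGB2BGR))
    return d
def old(n): return pickle.load(open(f'pics/{n}.pkl','rb'))
def ray(d,uv,z):
    uv=np.atleast_2d(np.array(uv,float))
    c=np.c_[(uv[:,0]-d['cx'])/d['fx'],(uv[:,1]-d['cy'])/d['fy'],np.ones(len(uv))]
    w=c@d['R']; o=-d['R'].T@d['t']
    return o+w*((z-o[2])/w[:,2])[:,None]
def proj(d,X):
    c=np.atleast_2d(X)@d['R'].T+d['t']
    return np.c_[d['fx']*c[:,0]/c[:,2]+d['cx'],d['fy']*c[:,1]/c[:,2]+d['cy']]
E
python3 - <<'E'
from h import *
for n in('scene','top','wrist'):
    d=cam(n,n+'0'); print(n,d['fx'],np.round(-d['R'].T@d['t'],3),np.round(d['R'],2).tolist())
s=ctrl.get_state(); print(s)
E
```

```text
scene 439.89134288212085 [ 0.046 -1.011  0.691] [[0.86, -0.51, -0.02], [-0.26, -0.42, -0.87], [0.43, 0.75, -0.5]]
top 470.7288458036962 [ 0.417 -0.082  1.286] [[-0.03, -1.0, 0.02], [-0.99, 0.03, -0.14], [0.14, -0.02, -0.99]]
wrist 309.82917955441917 [ 0.309 -0.603  0.373] [[0.37, -0.93, -0.0], [-0.9, -0.35, 0.27], [-0.25, -0.09, -0.96]]
{'time': 0.15, 'qpos': array([-1.34497744e+00,  2.87036221e-01,  1.57785029e+00,  2.43173594e-05,
        1.27859091e+00, -1.49995987e-01]), 'dq': array([ 0.00018284, -0.00317447, -0.00260404, -0.00066644, -0.00100375,
        0.00048615]), 'joint_efforts': array([ 5.11352355e-04, -4.06605935e+01, -2.93140644e+01, -1.64649896e-04,
        3.95862313e-03, -1.34743843e-05]), 'eef_pos': array([ 0.24766319, -0.62736276,  0.22501037]), 'tcp_rot': array([ 9.82397504e-01,  1.86800041e-01, -2.40871030e-05, -9.42151528e-04]), 'contact_force': array([-0.25640289, -0.32213432,  0.19225611]), 'wrist_torque': array([-0.01491792,  0.04567924,  0.01089758]), 'finger_force': 0.0, 'opening': 0.9978027283197851}
```

View pics/top0.png

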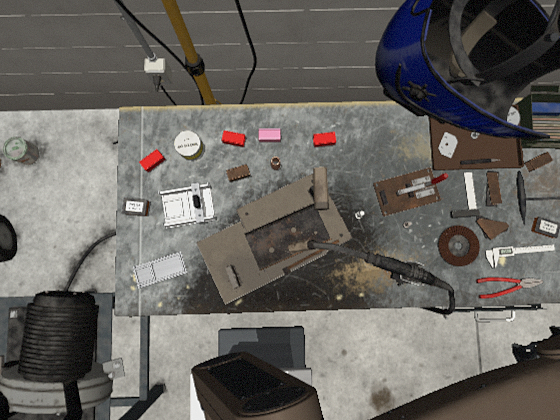

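View pics/scene0.png

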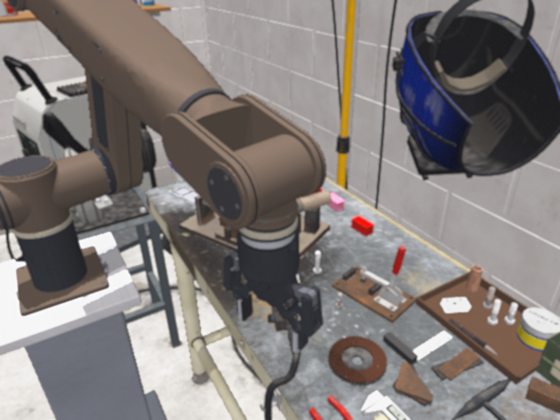

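The top view shows the stock. Candidates for each part:
- **Tip box:** left (137,207). The one at (545,226) is at the far right.
- **Tube:** brown (238,172). Look-alikes are red (152,160), (233,139), (324,139), pink (270,134), and a far-right one.
- **Nozzle:** (275,162).
- **Bolts:** (360,214) and about (407,224).
- **Fixtures:** holder (188,205), tray (161,269), tin (188,145).

A close crop will check these choices.

```bash
python3 - <<'E'
from h import *
im=cv2.imread('pics/top0.png')
a=cv2.resize(im[125:290,115:290],None,fx=3.6,fy=3.6,interpolation=cv2.INTER_CUBIC)
b=cv2.resize(im[195:240,345:425],(160*2-160,90),interpolation=cv2.INTER_CUBIC)
a[:90,-160:]=b
s=cv2.imread('pics/scene0.png')[230:320,290:380]
a[-150:,-150:]=cv2.resize(s,(150,150))
cv2.imwrite('pics/c1.png',a)
d=old('top')
print(np.round(ray(d,[[137,207],[188,205],[161,269],[238,172],[275,162],[188,145],[360,214],[407,224]],0.02),3))
E
```

```text
[[ 0.587  0.295  0.02 ]
 [ 0.589  0.158  0.02 ]
 [ 0.419  0.229  0.02 ]
 [ 0.676  0.021  0.02 ]
 [ 0.702 -0.08   0.02 ]
 [ 0.755  0.158  0.02 ]
 [ 0.552 -0.307  0.02 ]
 [ 0.521 -0.433  0.02 ]]
```

View pics/c1.png

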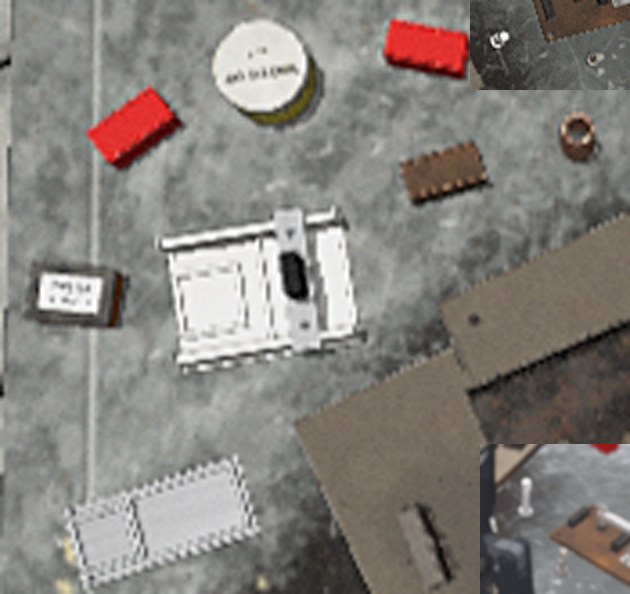

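Choices confirmed: box, rusty brown tube, nozzle and holder (large pocket on the robot's right, bar over it). The tall white bolt at (360,214) should be the long one, to be checked from near. Tool x is at yaw 0.376, so I'll move over the bolts and look.

Request:
drive_tool(moves=[[[0,0,0],[0.06,-0.02,0],0.085],[[0,0,0],[0.06,-0.02,0],0.085],[[0,0,0],[0.06,-0.02,0],0.085],[[0,0,0],[0.06,-0.02,0],0.085],[[0,0,0],[0.04,-0.02,0],0.085]])

```text
time: 0.78
eef_pos: [0.471, -0.4319, 0.2257]
tcp_rot: [0.982, 0.188, 0.0, -0.0]
contact_force: [0.5, 0.7, -0.5]
opening: 0.993
finger_force: 0.0
```

```bash
cat >> h.py <<'E'
def pose():
    s=ctrl.get_state(); R=Ro.from_quat(s['tcp_rot']).as_matrix()
    return np.array(s['eef_pos']),R,np.arctan2(R[1,0],R[0,0])
def plan(*tg):  # each (x,y,z,yaw): turn about tool z, then shift in tool axes, turn and shift apart
    p,R,yaw=pose(); print('tcp',np.round(p,4),'yaw',round(yaw,3),'tilt',np.round(R[:2,2],4))
    for x,y,z,w in tg:
        dw=w-yaw; T=Ro.from_euler('z',dw).as_matrix()@R
        if abs(T[2,2]+1)<.01: c,s=np.cos(w),np.sin(w); T=np.array([[c,s,0],[s,-c,0],[0,0,-1]])
        sh=T.T@(np.array([x,y,z])-p); print('turn z %.3f'%(-dw),'shift',np.round(sh,4))
        p=np.array([x,y,z]);R=T;yaw=w
E
python3 - <<'E'
from h import *
plan((.5,-.38,.22,.376))
d=cam('wrist','w1'); cam('scene','s1')
print(np.round(proj(d,[[.552,-.307,.03],[.521,-.433,.02]])))
s=ctrl.get_state();print(s['time'],np.round(s['qpos'],3))
E
```

```text
tcp [ 0.471  -0.4319  0.2257] yaw 0.377 tilt [-0.0001  0.0006]
turn z 0.001 shift [ 0.0461 -0.0376  0.0057]
[[196.  65.]
 [298. 139.]]
0.875 [-8.980e-01  2.080e-01  1.671e+00  1.000e-03  1.263e+00  2.910e-01]
```

View pics/w1.png

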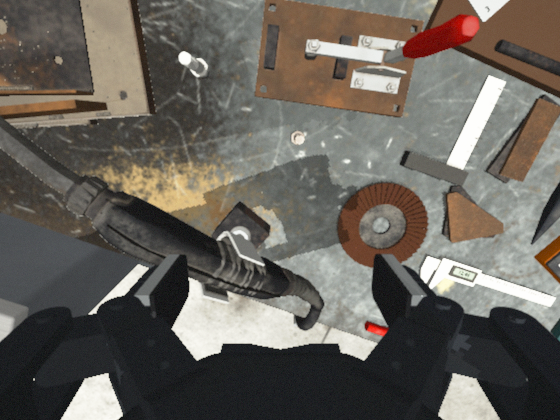

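The wrist view shows two bolts. A tall white one has its tip at about (185,59) and head at about (200,68). A stubby one at (298,138) is the short bolt, which I'll leave. The plate is left of the long bolt. I'll measure the long bolt's tip and head.

```bash
python3 - <<'E'
from h import *
d=old('wrist')
o=-d['R'].T@d['t']; print('nadir',proj(d,[o[0],o[1],0]).round())
g=d['image'][35:90,165:225]; w=(g.min(2)>165).astype(np.uint8)
n,l,st,c=cv2.connectedComponentsWithStats(w)
for i in range(1,n):
    if st[i,4]>8: print(st[i],c[i]+[165,35])
print('tip',ray(d,[185,59],.059).round(3),'head',ray(d,[201,69],.008).round(3))
t=old('top'); g=t['image'][205:225,350:372]; w=(g.min(2)>170).astype(np.uint8)
n,l,st,c=cv2.connectedComponentsWithStats(w)
for i in range(1,n):
    if st[i,4]>2: q=c[i]+[350,205]; print('top',st[i],q,ray(t,q,.059).round(3),ray(t,q,.03).round(3))
im=cv2.cvtColor(d['image'],cv2.COLOR_RGB2BGR)
cv2.imwrite('pics/c2.png',cv2.resize(im[30:170,130:330],None,fx=4,fy=4,interpolation=cv2.INTER_CUBIC))
E
```

```text
nadir [[280. 121.]]
[ 13  16  30  19 210] [189.67619048  59.16190476]
[25 34 10  8 32] [194.5      72.96875]
tip [[ 0.551 -0.304  0.059]] head [[ 0.551 -0.307  0.008]]
top [10  6  4  5 14] [361.57142857 212.78571429] [[ 0.551 -0.305  0.059]] [[ 0.554 -0.31   0.03 ]]
top [ 5  9  5  5 10] [357.  216.3] [[ 0.542 -0.292  0.059]] [[ 0.545 -0.297  0.03 ]]
```

View pics/c2.png

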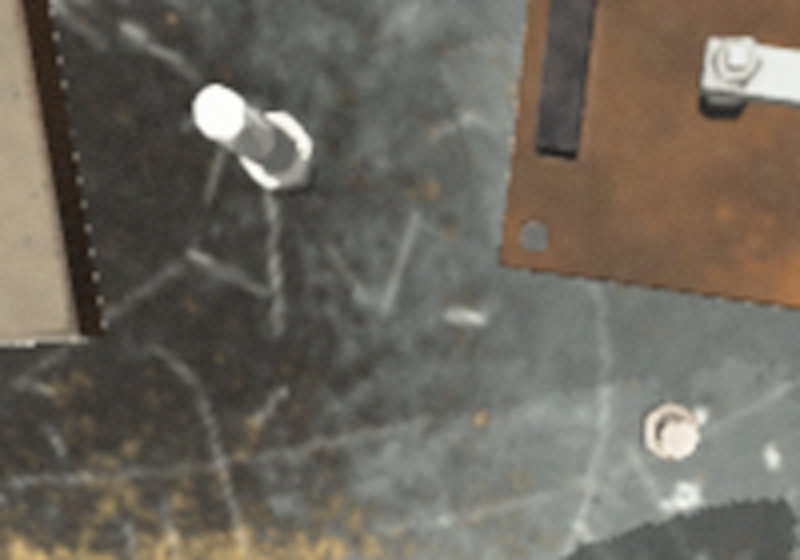

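The left bolt's head and tip radii from the nadir have a ratio of 1.17, and 59 mm should give 1.16, so it is the long one. The stubby bolt at (298,138) stays. The long bolt is at (0.552, -0.304). I'll hover above it with the jaws at 45 mm.

Request:
drive_tool(moves=[[[0,0,0],[0.04,-0.03,0],0.045],[[0,0,0],[0.04,-0.03,0.02],0.045],[[0,0,0],[0.042,-0.029,0.03],0.045],[[0,0,0],[0,0,0.05],0.045],[[0,0,0],[0,0,0],0.045]])

```text
time: 1.5
eef_pos: [0.5469, -0.3042, 0.1208]
tcp_rot: [0.982, 0.187, -0.004, -0.004]
contact_force: [-0.2, 0.4, -0.0]
opening: 0.526
finger_force: 0.0
```

```bash
python3 - <<'E'
from h import *
d=cam('wrist','w2'); print(pose()[0].round(4))
u=proj(d,[.552,-.304,.059])[0]; print(u)
a,b=int(u[0])-50,max(0,int(u[1])-40); g=d['image'][b:b+80,a:a+100]; w=(g.min(2)>170).astype(np.uint8)
n,l,st,c=cv2.connectedComponentsWithStats(w)
for i in range(1,n):
    if st[i,4]>20: print(st[i],c[i]+[a,b],ray(d,c[i]+[a,b],.059).round(4))
s=[cv2.imread('pics/w2.png')[:,100:460]]
cv2.imwrite('pics/c3.png',s[0])
E
```

```text
[ 0.5486 -0.3061  0.1242]
[284.22701019 210.71078262]
[48 13 12 19 73] [289.24657534 190.69863014] [[ 0.5667 -0.3019  0.059 ]]
[ 38  15  20  33 345] [281.33623188 203.7826087 ] [[ 0.556  -0.3003  0.059 ]]
```

View pics/c3.png

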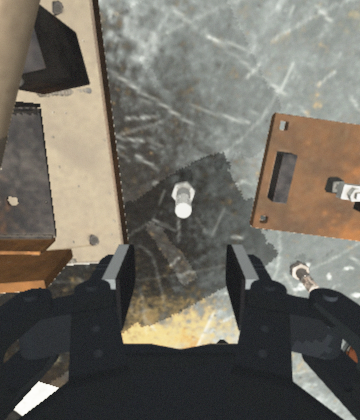

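The tip shows at full-image (283,210) against the predicted (284,211), so the position is confirmed. Next I descend and grip.

Request:
drive_tool(moves=[[[0,0,0],[0,0,0.03],0.045],[[0,0,0],[0,0,0.03],0.045],[[0,0,0],[0.001,0,0.024],0.045],[[0,0,0],[0,0,0],0.045],[[0,0,0],[0,0,0],0.045]])

```text
time: 2.17
eef_pos: [0.5522, -0.3079, 0.045]
tcp_rot: [0.982, 0.186, 0.001, 0.002]
contact_force: [-0.7, -0.6, -0.1]
opening: 0.529
finger_force: 0.0
```

Request:
drive_tool(moves=[[[0,0,0],[0,0,0],0.0],[[0,0,0],[0,0,0],0.0],[[0,0,0],[0,0,0],0.0],[[0,0,0],[0,0,0],0.0],[[0,0,0],[0,0,0],0.0]], grip_force=40)

```text
time: 2.8
eef_pos: [0.5518, -0.3065, 0.0437]
tcp_rot: [0.982, 0.187, 0.001, 0.001]
contact_force: [-0.8, 0.3, 6.1]
opening: 0.11
finger_force: 39.1
```

Request:
drive_tool(moves=[[[0,0,0],[0,0,-0.04],0.0],[[0,0,0],[0,0,-0.06],0.0],[[0,0,0],[0,0,-0.06],0.0],[[0,0,-0.185],[0,0,-0.02],0.0],[[0,0,-0.185],[0,0,0],0.0]])

```text
time: 3.42
eef_pos: [0.552, -0.3068, 0.2253]
tcp_rot: [0.93, 0.367, 0.001, 0.002]
contact_force: [-0.1, 0.7, -1.0]
opening: 0.109
finger_force: 39.1
```

Request:
drive_tool(moves=[[[0,0,-0.185],[0,0,0],0.0],[[0,0,-0.185],[0,0,0],0.0],[[0,0,-0.185],[0,0,0],0.0],[[0,0,-0.185],[0,0,0],0.0],[[0,0,-0.185],[0,0,0],0.0]])

```text
time: 4.05
eef_pos: [0.5506, -0.3058, 0.2211]
tcp_rot: [0.669, 0.744, -0.0, -0.001]
contact_force: [-0.2, 0.3, -1.0]
opening: 0.109
finger_force: 39.2
```

Request:
drive_tool(moves=[[[0,0,-0.185],[0,0,0],0.0],[[0,0,0],[0.05,0,0],0.0],[[0,0,0],[0.055,0.005,0],0.0],[[0,0,0],[0.055,0.005,0],0.0],[[0,0,0],[0.055,0.005,0],0.0]])

```text
time: 4.68
eef_pos: [0.504, -0.0938, 0.2215]
tcp_rot: [0.6, 0.8, -0.0, -0.0]
contact_force: [0.5, 0.2, 0.1]
opening: 0.112
finger_force: 39.2
```

Request:
drive_tool(moves=[[[0,0,0],[0.055,0.005,0],0.0],[[0,0,0],[0.055,0.005,0],0.0],[[0,0,0],[0.055,0.005,0],0.0],[[0,0,0],[0.04,0.005,0],0.0],[[0,0,0],[0,0,0],0.0]])

```text
time: 5.3
eef_pos: [0.4654, 0.1089, 0.2216]
tcp_rot: [0.598, 0.802, -0.0, -0.0]
contact_force: [0.7, -0.4, -0.4]
opening: 0.113
finger_force: 39.1
```

```bash
python3 - <<'E'
from h import *
d=cam('wrist','w3'); s=ctrl.get_state(); plan(); print(s['opening'],s['finger_force'],s['qpos'].round(2))
E
```

```text
tcp [0.4659 0.1077 0.2216] yaw 1.859 tilt [-0.0006 -0.0006]
0.1092691528767249 39.13112819194794 [ 0.01 -0.16  2.05 -0.    1.25 -0.27]
```

View pics/w3.png

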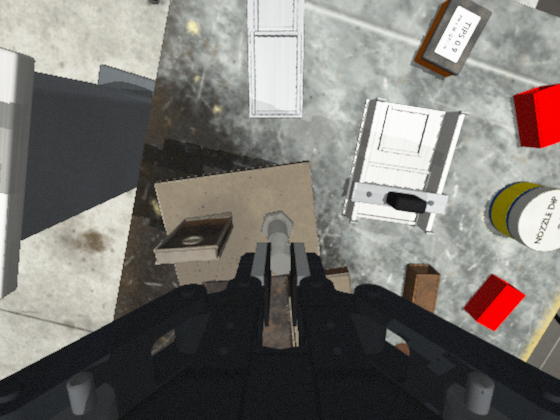

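The bolt is held upright in the jaws. The tray is at (275,57), the holder at (405,160) with the bar over the large pocket, the tube at (422,290) and the tip box at (455,40). Next I move 80 mm forward and measure the tray and holder.

Request:
drive_tool(moves=[[[0,0,0],[0.05,0,0],0.0],[[0,0,0],[0.03,0,0],0.0],[[0,0,0],[0,0,0],0.0],[[0,0,0],[0,0,0],0.0]])

```text
time: 5.85
eef_pos: [0.4444, 0.1824, 0.2219]
tcp_rot: [0.6, 0.8, -0.0, 0.0]
contact_force: [-0.9, 0.4, -0.7]
opening: 0.11
finger_force: 39.2
```

```bash
cat >> h.py <<'E'
def rects(d,mask,z,amin=300):
    cs,_=cv2.findContours(mask.astype(np.uint8),cv2.RETR_EXTERNAL,cv2.CHAIN_APPROX_NONE)
    out=[]
    for c in cs:
        if cv2.contourArea(c)<amin: continue
        w=ray(d,c[:,0,:],z)[:,:2]; r=cv2.minAreaRect((w*1000).astype(np.float32))
        out.append((np.round(c[:,0].mean(0)),np.round(r[0],1),np.round(r[1],1),round(r[2],1)))
    return out
E
python3 - <<'E'
from h import *
d=cam('wrist','w4'); plan()
im=d['image'].astype(int); sat=im.max(2)-im.min(2)
print(proj(d,[.419,.229,.007]))
m=((im.min(2)>165)&(sat<25)).astype(np.uint8)
m=cv2.morphologyEx(m,cv2.MORPH_CLOSE,np.ones((7,7)))
for r in rects(d,m,.007,800): print(r)
v=cv2.imread('pics/w4.png'); v[m>0]=v[m>0]//2+np.array([0,127,0],np.uint8)
cv2.imwrite('pics/c4.png',np.hstack([cv2.imread('pics/w4.png')[:300,180:560],v[:300,180:560]]))
E
```

```text
tcp [0.4445 0.1823 0.222 ] yaw 1.854 tilt [-0.0001 -0.0006]
[[270.98653102 134.85268187]]
(array([ 54., 282.]), array([219.2, -51.2]), array([176.8, 303.1]), 2.6)
(array([476., 129.]), array([651.7, 299.1]), array([ 48.3, 133.6]), 82.4)
(array([345., 137.]), array([484.3, 255.6]), array([372.6, 738.9]), 88.0)
```

View pics/c4.png

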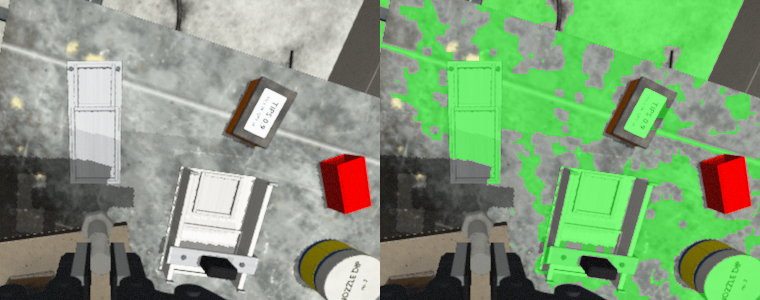

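The tray corners show at full-image (247,62), (301,62), (300,183), (248,183). The box is at (435,112) and the holder at about (395,225).

```bash
python3 - <<'E'
from h import *
d=old('wrist')
P=ray(d,[[247,61.5],[301.5,61.5],[300.5,183.5],[248,183.5]],.007)[:,:2]
print(P.round(4)); print('sides',[np.linalg.norm(P[i]-P[(i+1)%4]).round(4) for i in range(4)])
c=P.mean(0); y=(P[0]+P[1]-P[2]-P[3])/2; y/=np.linalg.norm(y); print('c',c,'yaw',np.arctan2(y[1],y[0]))
sq=c+.042*y; lp=c-.0225*y; print('sq',sq,'long',lp)
t=old('top'); q=np.array([[65,510],[238,458],[258,530],[85,590]])/3.6+[115,125]
Q=ray(t,q,.007)[:,:2]; print('top',Q.mean(0))
w=np.arctan2(y[1],y[0])
plan((*sq,.12,w),(*sq,.046,w))
E
```

```text
[[0.3734 0.2959]
 [0.4297 0.3122]
 [0.468  0.1844]
 [0.408  0.167 ]]
sides [np.float64(0.0586), np.float64(0.1334), np.float64(0.0625), np.float64(0.1335)]
c [0.41978108 0.23988125] yaw 1.8475928125334868
sq [0.40830351 0.28028256] long [0.42592978 0.2182377 ]
top [0.41702146 0.23501038]
tcp [0.4445 0.1823 0.222 ] yaw 1.854 tilt [-0.0001 -0.0006]
turn z 0.007 shift [ 0.1041 -0.008   0.102 ]
turn z -0.000 shift [0.    0.    0.074]
```

Request:
drive_tool(moves=[[[0,0,0],[0.05,-0.004,0],0.0],[[0,0,0],[0.054,-0.004,0],0.0],[[0,0,0],[0,0,0.05],0.0],[[0,0,0],[0,0,0.04],0.0],[[0,0,0],[0,0,0],0.0]])

```text
time: 6.52
eef_pos: [0.405, 0.2792, 0.1286]
tcp_rot: [0.6, 0.8, -0.004, -0.002]
contact_force: [-0.3, -0.0, -0.0]
opening: 0.114
finger_force: 39.1
```

```bash
python3 - <<'E'
from h import *
d=cam('wrist','w5'); plan((.4083,.2803,.046,1.8476))
print(proj(d,[[.4083,.2803,.007]]))
cv2.imwrite('pics/c5.png',cv2.resize(cv2.imread('pics/w5.png')[80:330,160:400],None,fx=2.2,fy=2.2))
E
```

```text
tcp [0.4069 0.28   0.1313] yaw 1.854 tilt [-0.0027 -0.0014]
turn z 0.007 shift [-0.0001  0.0014  0.0853]
[[286.31731292 198.65005821]]
```

View pics/c5.png

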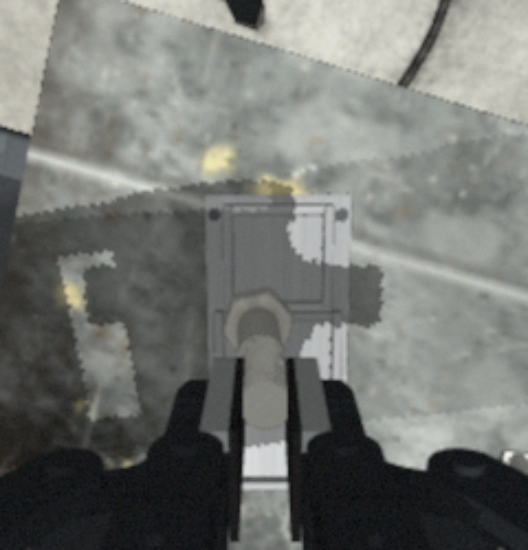

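The bolt hangs plumb, and the square pocket centre is at full-image (286,196) against the predicted (286,199), about 2 mm out. I'll lower it and release.

Request:
drive_tool(moves=[[[0,0,0],[0.001,0.001,0.03],0.0],[[0,0,0],[0,0,0.03],0.0],[[0,0,0],[0,0,0.018],0.0],[[0,0,0],[0,0,0.004],0.0],[[0,0,0],[0,0,0],0.0]])

```text
time: 7.2
eef_pos: [0.4094, 0.2827, 0.0519]
tcp_rot: [0.6, 0.8, 0.001, 0.001]
contact_force: [-0.0, -0.3, -0.7]
opening: 0.112
finger_force: 39.1
```

Request:
drive_tool(moves=[[[0,0,0],[0,0,0.002],0.0],[[0,0,0],[0,0,0],0.0],[[0,0,0],[0,0,0],0.0]])

```text
time: 7.58
eef_pos: [0.408, 0.2825, 0.0485]
tcp_rot: [0.599, 0.8, 0.0, 0.0]
contact_force: [0.6, 0.1, -0.4]
opening: 0.108
finger_force: 39.1
```

Request:
drive_tool(moves=[[[0,0,0],[0,-0.001,0.002],0.0],[[0,0,0],[0,0,0],0.0],[[0,0,0],[0,0,0],0.018],[[0,0,0],[0,0,0],0.04],[[0,0,0],[0,0,0],0.04]])

```text
time: 8.2
eef_pos: [0.4069, 0.2822, 0.0462]
tcp_rot: [0.6, 0.8, 0.0, 0.0]
contact_force: [-0.2, -0.2, -0.0]
opening: 0.467
finger_force: 0.0
```

Request:
drive_tool(moves=[[[0,0,0],[0,0,0],0.045],[[0,0,0],[0,0,0],0.045],[[0,0,0],[0,0,-0.03],0.045],[[0,0,0],[0,0,-0.05],0.045],[[0,0,0],[-0.02,0.05,-0.05],0.05]])

```text
time: 8.82
eef_pos: [0.4505, 0.278, 0.1695]
tcp_rot: [0.599, 0.801, -0.001, -0.001]
contact_force: [1.4, 0.5, 0.3]
opening: 0.583
finger_force: 0.0
```

Request:
drive_tool(moves=[[[0,0,0],[-0.05,0.03,0],0.05],[[0,0,0],[-0.05,0.02,0],0.05],[[0,0,0],[0,0,0],0.05],[[0,0,0],[0,0,0],0.05]])

```text
time: 9.32
eef_pos: [0.5279, 0.1959, 0.1682]
tcp_rot: [0.6, 0.8, -0.0, -0.001]
contact_force: [0.2, 1.1, 0.1]
opening: 0.591
finger_force: 0.0
```

```bash
python3 - <<'E'
from h import *
d=cam('wrist','w6'); plan()
E
```

```text
tcp [0.5276 0.1964 0.1682] yaw 1.856 tilt [-0.0012  0.0002]
```

View pics/w6.png

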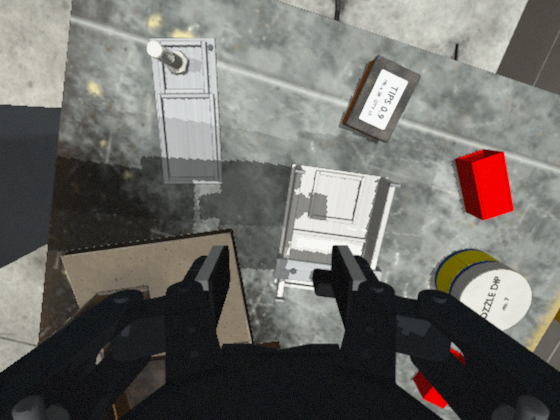

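The bolt stands in the square pocket, head at (177,66). The box is at (382,98), with the holder rails from about (296,165) to (278,298) on the left. I'll measure the holder and box numerically.

```bash
python3 - <<'E'
from h import *
d=old('wrist')
print('bolt head',ray(d,[177,65.5],.010).round(4),'tip',ray(d,[154.5,48.5],.061).round(4))
P=ray(d,[[153,38.5],[215,38.5],[221.5,183],[163,183.5]],.007)[:,:2]
c=P.mean(0); y=(P[0]+P[1]-P[2]-P[3])/2; y/=np.linalg.norm(y); print('tray c',c.round(4),np.arctan2(y[1],y[0]).round(3),'sq',(c+.042*y).round(4),'long',(c-.0225*y).round(4),[np.linalg.norm(P[i]-P[(i+1)%4]).round(4) for i in range(4)])
im=d['image'].astype(int)
# box lid: dark grey + label
hsv=cv2.cvtColor(d['image'],cv2.COLOR_RGB2HSV)
reg=np.zeros(im.shape[:2],bool); reg[45:150,335:430]=1
m=reg&(im.max(2)<95)&((im.max(2)-im.min(2))<25); m=cv2.morphologyEx(m.astype(np.uint8),cv2.MORPH_CLOSE,np.ones((25,25)))
for r in rects(d,m,.026,400): print('lid',r)
# block
reg[:]=0; reg[255:305,295:395]=1
m=reg&(im.max(2)<45)
for r in rects(d,m,.0695,80): print('blk',r)
w=ray(d,[[313,168],[362,172],[355,222],[307,216]],.007); print('pocket',w.round(4).tolist(),w.mean(0))
# from frame w4: pose of the camera recomputed from tool pose (rigid mount)
p,R,_=pose(); Rc,tc=d['R'],d['t']; o=-Rc.T@tc
off=R.T@(o-p); RR=Rc@R
p4=np.array([.4445,.1823,.222]); a=1.854; cc,s=np.cos(a),np.sin(a); R4=np.array([[cc,s,0],[s,-cc,0],[0,0,-1]])
e=dict(d); e['R']=RR@R4.T; e['t']=-e['R']@(p4+R4@off)
pickle.dump(e,open('pics/w4cam.pkl','wb'))
S=np.array([180,0])
L=ray(e,np.array([[184,167],[158,277],[276,182],[258,283]])+S,.033); print('rails',L.round(4).tolist())
for a,b in((0,1),(2,3)): v=L[a]-L[b]; print(np.arctan2(v[1],v[0]),np.linalg.norm(v))
w=ray(e,np.array([[199,171],[250,178],[241,222],[192,213]])+S,.007); print('pocket4',w.round(4).tolist(),w.mean(0))
w=ray(e,np.array([[167,246],[257,252],[256,268],[167,263]])+S,.0375); print('strap4',w.round(4).tolist(),w.mean(0))
b=cv2.imread('pics/w4.png'); reg[:]=0; reg[245:295,370:430]=1
for r in rects(e,reg&(b.max(2)<45),.0695,60): print('blk4',r)
E
```

```text
bolt head [[0.4043 0.281  0.01  ]] tip [[0.4031 0.2845 0.061 ]]
tray c [0.4222 0.2411] 1.834 sq [0.4113 0.2816] long [0.428  0.2193] [np.float64(0.0558), np.float64(0.1322), np.float64(0.0594), np.float64(0.1328)]
lid (array([377., 100.]), array([586.6, 300.3]), array([67. , 47.4]), 83.5)
blk (array([353., 282.]), array([609. , 148.7]), array([74., 48.]), 16.2)
pocket [[0.5522, 0.226, 0.007], [0.6007, 0.2358, 0.007], [0.6119, 0.1841, 0.007], [0.5616, 0.1764, 0.007]] [0.58161056 0.20557372 0.007     ]
rails [[0.5264, 0.225, 0.033], [0.5422, 0.0915, 0.033], [0.6298, 0.2374, 0.033], [0.6611, 0.1173, 0.033]]
1.688409002857745 0.13444343615857365
1.8261700806227483 0.12416662317659234
pocket4 [[0.5529, 0.2238, 0.007], [0.614, 0.2326, 0.007], [0.6252, 0.1788, 0.007], [0.5631, 0.173, 0.007]] [0.58880474 0.20205979 0.007     ]
strap4 [[0.5378, 0.1339, 0.0375], [0.6406, 0.1557, 0.0375], [0.6477, 0.1365, 0.0375], [0.5449, 0.1137, 0.0375]] [0.59275537 0.13495473 0.0375    ]
blk4 (array([381., 291.]), array([581. , 106.2]), array([29.8,  9.3]), 3.6)
blk4 (array([398., 267.]), array([587.3, 136.7]), array([41.1, 22.1]), 7.3)
```

The bolt is a few mm off in tray x, so I'll recheck it later. Next I put the camera straight over the holder for a good measurement.

Request:
drive_tool(moves=[[[0,0,0.11],[0,0,0],0.05],[[0,0,0],[-0.04,0.02,-0.02],0.05],[[0,0,0],[-0.04,0.02,-0.01],0.05],[[0,0,0],[-0.027,0.014,0],0.05],[[0,0,0],[0,0,0],0.05]])

```text
time: 10.0
eef_pos: [0.6005, 0.0998, 0.1987]
tcp_rot: [0.643, 0.766, 0.0, -0.0]
contact_force: [0.5, 0.9, -0.6]
opening: 0.586
finger_force: 0.0
```

```bash
python3 - <<'E'
from h import *
ctrl.read_camera('top')
d=cam('wrist','w7'); plan()
u=proj(d,[.587,.165,.02])[0]; print(u,proj(d,[-d['R'].T@d['t']*[1,1,0]]))
a,b=int(u[0])-110,max(0,int(u[1])-120); print(a,b)
cv2.imwrite('pics/c7.png',cv2.resize(cv2.imread('pics/w7.png')[b:b+200,a:a+220],None,fx=3,fy=3,interpolation=cv2.INTER_CUBIC))
E
```

```text
tcp [0.5993 0.1012 0.1982] yaw 1.747 tilt [-0.0014  0.0006]
[279.93635464 122.86810537] [[280.27115168 120.7886131 ]]
169 2
```

View pics/c7.png

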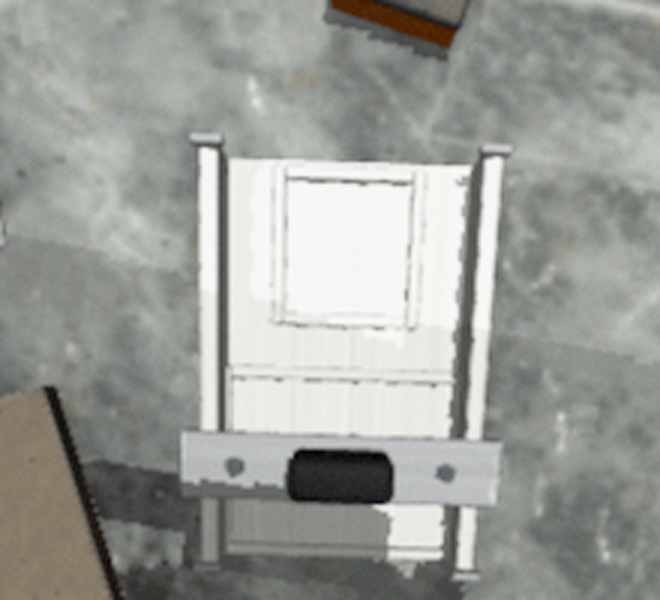

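The crop shows the holder cleanly. Crop positions (3x, offset 169,2):
- **Strap:** corners (182,430), (500,440), (497,507), (180,497).
- **Block top:** centre (341,476).
- **Rails:** (208,140) to (208,568) and (494,150) to (467,575).
- **Small pocket:** centre (348,250).

```bash
python3 - <<'E'
from h import *
d=old('wrist')
f=lambda q,z: ray(d,np.array(q)/3+[169,2],z)[:,:2]
L=f([[208,138],[208,570],[494,150],[467,577]],.033)
v1=L[0]-L[1];v2=L[2]-L[3]; print('rails',np.linalg.norm(v1),np.linalg.norm(v2),np.arctan2(v1[1],v1[0]),np.arctan2(v2[1],v2[0]),'c',L.mean(0))
S=f([[182,430],[500,440],[497,507],[180,497]],.0375); v=S[1]+S[2]-S[0]-S[3]; print('strap',S.mean(0),np.linalg.norm(v)/2,np.arctan2(v[1],v[0])+np.pi/2)
B=f([[341,477]],.0695); print('blk',B)
K=f([[283,178],[413,182],[410,325],[280,320]],.007); print('pocket',K.mean(0))
a=1.57+ .17; y=(v1+v2); y/=np.linalg.norm(y); x=np.array([y[1],-y[0]])
for n,c in(('rails',L.mean(0)),('pocket',K.mean(0)-.04*y)): print(n,c, 'strap in holder',(S.mean(0)-c)@x,(S.mean(0)-c)@y,'yaw',np.arctan2(y[1],y[0]))
E
```

```text
rails 0.13564620423021667 0.134692307953352 1.7083277144664026 1.7205785488909164 c [0.59107651 0.16296931]
strap [0.59515514 0.13214352] 0.10489978615988353 1.7127399701607295
blk [[0.59503692 0.13344413]]
pocket [0.58535725 0.20150607]
rails [0.59107651 0.16296931] strap in holder -0.00037583617626686086 -0.03109217240506089 yaw 1.7144315177187983
pocket [0.59108292 0.16191798] strap in holder -0.00023169114983803343 -0.03005075611920469 yaw 1.7144315177187983
```

```bash
cat >> h.py <<'E'
HC=np.array([.5911,.1625]); HY=1.714; hy=np.array([np.cos(HY),np.sin(HY)]); hx=np.array([hy[1],-hy[0]])
def hold(x,y): return HC+x*hx+y*hy
E
python3 - <<'E'
from h import *
plan((.5951,.1325,.11,HY),(.5951,.1325,.062,HY))
E
```

```text
tcp [0.5993 0.1012 0.1982] yaw 1.747 tilt [-0.0014  0.0006]
turn z 0.033 shift [0.0316 0.0003 0.0882]
turn z -0.000 shift [0.    0.    0.048]
```

Request:
drive_tool(moves=[[[0,0,0.033],[0,0,0],0.055],[[0,0,0],[0.032,0,0.03],0.055],[[0,0,0],[0,0,0.05],0.055],[[0,0,0],[0,0,0.05],0.055],[[0,0,0],[0,0,0.006],0.055]])

```text
time: 10.72
eef_pos: [0.5915, 0.1325, 0.0581]
tcp_rot: [0.655, 0.756, -0.003, -0.004]
contact_force: [-0.6, -0.5, -0.0]
opening: 0.643
finger_force: 0.0
```

Request:
drive_tool(moves=[[[0,0,0],[0,0,0],0.055],[[0,0,0],[0,0,0],0.02],[[0,0,0],[0,0,0],0.02],[[0,0,0],[0,0,0],0.02],[[0,0,0],[0,0,0],0.02]], grip_force=50)

```text
time: 11.35
eef_pos: [0.597, 0.1316, 0.0645]
tcp_rot: [0.655, 0.755, 0.001, 0.001]
contact_force: [-0.5, -0.2, 5.4]
opening: 0.231
finger_force: 3.0
```

Request:
drive_tool(moves=[[[0,0,0],[0,0,0],0.015],[[0,0,0],[0,0,0],0.015],[[0,0,0],[0,0,0],0.015]])

```text
time: 11.72
eef_pos: [0.5965, 0.1315, 0.0646]
tcp_rot: [0.655, 0.756, 0.0, 0.0]
contact_force: [-2.5, -0.5, 7.4]
opening: 0.179
finger_force: 3.8
```

```bash
python3 - <<'E'
from h import *
cam('wrist','w8');cam('scene','s8')
w=cv2.imread('pics/w8.png')[100:400,150:430]; s=cv2.imread('pics/s8.png')
d=old('scene'); u=proj(d,[.595,.132,.06])[0]; print(u)
a,b=max(0,int(u[0])-70),max(0,int(u[1])-75)
c=cv2.resize(s[b:b+150,a:a+140],(420,450))
w=cv2.resize(w,(374,400)); o=np.zeros((450,800,3),np.uint8); o[:400,:374]=w; o[:,380:]=c
cv2.imwrite('pics/c8.png',o)
E
```

```text
[250.9077216  178.67446138]
```

View pics/c8.png

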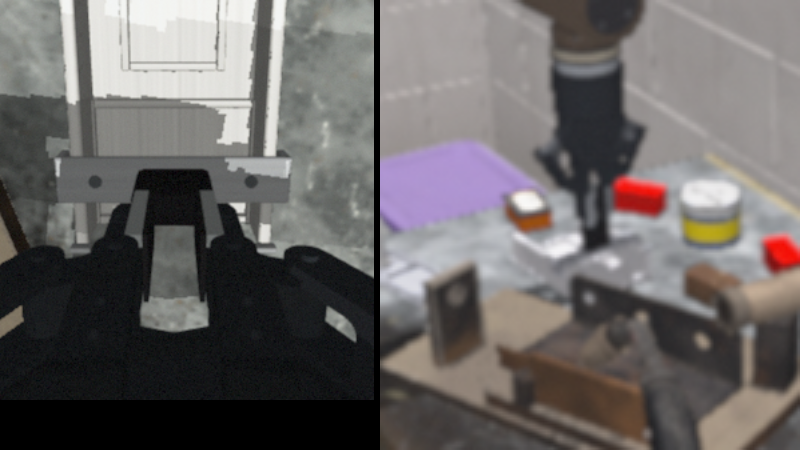

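The block seems to sit just ahead of the fingers rather than between them. I'll compute where the strap is now.

```bash
python3 - <<'E'
from h import *
d=old('wrist')
f=lambda q,z: ray(d,np.array(q)/1.3357+[150,100],z)[:,:2]
S=f([[56,157],[291,156],[290,204],[57,203]],.0375)
print(S.round(4).tolist()); c=S.mean(0)-HC; print('strap in holder',c@hx,c@hy, 'corner y',[(s-HC)@hy for s in S])
B=f([[137,169],[210,169],[174,169]],.0695); print('block far edge in holder',[((b-HC)@hx,(b-HC)@hy) for b in B.round(4)])
p,R,_=pose(); print('tcp in holder',(p[:2]-HC)@hx,(p[:2]-HC)@hy,p[2])
for z in(.05,.0625,.08): print('proj tcp axis crop',(proj(d,[p[0],p[1],z])-[150,100])*1.3357)
s=ctrl.get_state(); print(s['opening'],s['contact_force'],s['wrist_torque'],s['finger_force'])
E
```

```text
[[0.5421, 0.1363], [0.645, 0.1512], [0.6494, 0.1286], [0.5439, 0.1144]]
strap in holder -0.0003039280742875771 -0.030132536660558935 corner y [np.float64(-0.018920486520936215), np.float64(-0.018846679237455227), np.float64(-0.041837241767437534), np.float64(-0.04092573911640667)]
block far edge in holder [(np.float64(-0.013565819686296101), np.float64(-0.013502167834792323)), (np.float64(0.012993014430189007), np.float64(-0.013593438712000038)), (np.float64(-0.00013080231224114636), np.float64(-0.013519722288387152))]
tcp in holder 0.0008864853482634489 -0.031407342113866414 0.06455928558580723
proj tcp axis crop [[176.41438141 193.78741037]]
proj tcp axis crop [[176.66016245 206.14647161]]
proj tcp axis crop [[177.07268052 226.88987836]]
0.18065921970613677 [-2.80310621 -0.91542293  8.53424378] [-0.03742876  0.45166915 -0.01173502] 3.82198054343462
```

The front-face rows (168–190) match the block's base, so it is between the pads and the bar hasn't moved (y −30 mm). I'll command a full close at the set force.

Request:
drive_tool(moves=[[[0,0,0],[0,0,0],0.0],[[0,0,0],[0,0,0],0.0],[[0,0,0],[0,0,0],0.0],[[0,0,0],[0,0,0],0.0]], grip_force=40)

```text
time: 12.32
eef_pos: [0.5967, 0.1315, 0.0643]
tcp_rot: [0.655, 0.755, 0.001, 0.001]
contact_force: [-1.5, 0.5, 5.6]
opening: -0.003
finger_force: 3.1
```

```bash
python3 - <<'E'
from h import *
# w7 camera from rigid mount
d=old('wrist'); p,R,_=pose(); off=R.T@(-d['R'].T@d['t']-p); RR=d['R']@R
a=1.747; c,s=np.cos(a),np.sin(a); R7=np.array([[c,s,0],[s,-c,0],[0,0,-1]]); p7=np.array([.5993,.1012,.1982])
e=dict(d); e['R']=RR@R7.T; e['t']=-e['R']@(p7+R7@off)
for z in(.0375,.055,.0695):
    q=np.array([[*hold(x,-.0305+y),z] for x in(-.016,.016) for y in(.007,-.007)]); print(z,((proj(e,q)-[169,2])*3).round().tolist())
m=(cv2.imread('pics/w7.png').max(2)<50); m[:, :240]=0; m[:,330:]=0; m[:140]=0; m[180:]=0
ys,xs=np.nonzero(m); print('obs',((np.array([xs.min(),ys.min()])-[169,2])*3),((np.array([xs.max()+1,ys.max()+1])-[169,2])*3))
E
```

```text
0.0375 [[294.0, 447.0], [293.0, 489.0], [392.0, 450.0], [390.0, 492.0]]
0.055 [[292.0, 452.0], [291.0, 497.0], [395.0, 455.0], [393.0, 500.0]]
0.0695 [[290.0, 457.0], [289.0, 504.0], [398.0, 460.0], [396.0, 507.0]]
obs [288 450] [393 504]
```

Request:
drive_tool(moves=[[[0,0,0],[0,0,-0.04],0.0],[[0,0,0],[0,0,-0.03],0.0],[[0,0,0],[0,0,0],0.0]])

```text
time: 12.7
eef_pos: [0.5978, 0.1316, 0.1358]
tcp_rot: [0.655, 0.755, 0.002, 0.002]
contact_force: [0.3, -0.9, -0.3]
opening: -0.003
finger_force: 0.0
```

```bash
python3 - <<'E'
from h import *
d=cam('wrist','w9'); s=ctrl.get_state(); plan(); print(s['contact_force'],s['opening'],s['finger_force'])
for z in(.0375,.055,.0695):
    q=np.array([[*hold(x,-.0305+y),z] for x in(-.016,.016) for y in(.007,-.007)]); print(z,proj(d,q).round().tolist())
cv2.imwrite('pics/c9.png',cv2.resize(cv2.imread('pics/w9.png')[120:340,170:390],None,fx=2.5,fy=2.5))
E
```

```text
tcp [0.5963 0.1315 0.1335] yaw 1.713 tilt [0.0021 0.0001]
[-0.26751684 -0.48237753  0.28136319] 0.001800852062852229 0.0
0.0375 [[258.0, 196.0], [259.0, 213.0], [298.0, 196.0], [297.0, 213.0]]
0.055 [[257.0, 202.0], [257.0, 219.0], [299.0, 202.0], [299.0, 219.0]]
0.0695 [[256.0, 207.0], [256.0, 225.0], [300.0, 207.0], [300.0, 225.0]]
```

View pics/c9.png

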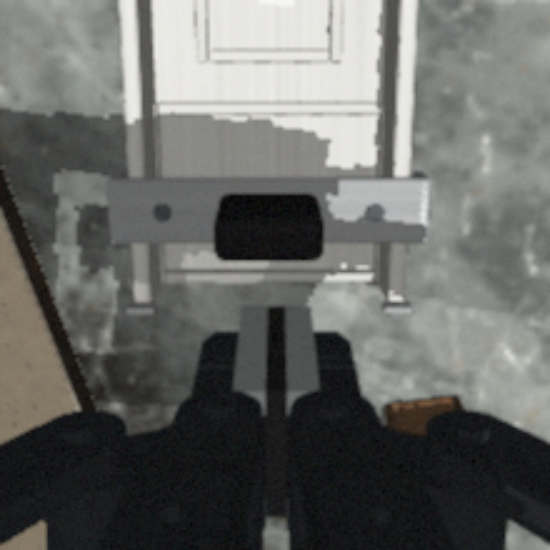

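The block is exactly where the model predicts: full-image rows 198–224, columns 256–299. The closed fingertips project at row 243, which puts them about 20 mm higher than "17 mm ahead" implies. So the tips had been resting on the block's top with the jaws shut over it. I'll regrip lower, watching the force.

Request:
drive_tool(moves=[[[0,0,0],[0,0,0],0.055],[[0,0,0],[-0.001,-0.001,0.04],0.055],[[0,0,0],[0,0,0.03],0.055],[[0,0,0],[0,0,0.01],0.055],[[0,0,0],[0,0,0],0.055]])

```text
time: 13.38
eef_pos: [0.594, 0.1303, 0.0513]
tcp_rot: [0.655, 0.755, -0.001, -0.001]
contact_force: [1.0, -0.2, -0.3]
opening: 0.643
finger_force: 0.0
```

Request:
drive_tool(moves=[[[0,0,0],[0,0,0],0.055],[[0,0,0],[0,0,0.004],0.055],[[0,0,0],[0,0,0],0.055],[[0,0,0],[0,0,0],0.055]])

```text
time: 13.88
eef_pos: [0.5951, 0.1305, 0.049]
tcp_rot: [0.655, 0.755, 0.0, 0.0]
contact_force: [0.3, -0.6, -0.5]
opening: 0.644
finger_force: 0.0
```

Request:
drive_tool(moves=[[[0,0,0],[0.001,0,0.004],0.055],[[0,0,0],[0,0,0],0.055],[[0,0,0],[0,0,0],0.055]])

```text
time: 14.25
eef_pos: [0.5947, 0.1314, 0.0445]
tcp_rot: [0.655, 0.756, -0.0, -0.0]
contact_force: [0.5, -0.3, 0.7]
opening: 0.648
finger_force: 0.0
```

Request:
drive_tool(moves=[[[0,0,0],[0,0,0.002],0.055],[[0,0,0],[0,0,0],0.055],[[0,0,0],[0,0,0],0.055]])

```text
time: 14.62
eef_pos: [0.5947, 0.1314, 0.0426]
tcp_rot: [0.655, 0.755, -0.0, -0.0]
contact_force: [-0.6, -0.0, 0.0]
opening: 0.645
finger_force: 0.0
```

No contact with the strap at 0.0426, so the tips really are higher than stated. Next I close.

Request:
drive_tool(moves=[[[0,0,0],[0,0,0],0.02],[[0,0,0],[0,0,0],0.02],[[0,0,0],[0,0,0],0.02],[[0,0,0],[0,0,0],0.02],[[0,0,0],[0,0,0],0.02]], grip_force=40)

```text
time: 15.25
eef_pos: [0.5959, 0.1316, 0.0432]
tcp_rot: [0.655, 0.755, 0.001, 0.001]
contact_force: [4.4, 1.6, -0.8]
opening: 0.361
finger_force: 43.7
```

Gripped at 31 mm. Now I slide the bar toward +y.

Request:
drive_tool(moves=[[[0,0,0],[0.012,0,0],0.02],[[0,0,0],[0.02,0,0],0.02],[[0,0,0],[0.02,0,0],0.02],[[0,0,0],[0.015,0,0],0.02],[[0,0,0],[0.004,0,0],0.02]])

```text
time: 15.88
eef_pos: [0.5859, 0.202, 0.0432]
tcp_rot: [0.655, 0.756, 0.001, 0.001]
contact_force: [5.0, -1.1, -0.6]
opening: 0.361
finger_force: 43.8
```

Request:
drive_tool(moves=[[[0,0,0],[0,0,0],0.02],[[0,0,0],[0,0,0],0.02],[[0,0,0],[0,0,0],0.05],[[0,0,0],[0,0,0],0.055],[[0,0,0],[0,0,0],0.055]])

```text
time: 16.5
eef_pos: [0.5841, 0.2015, 0.0424]
tcp_rot: [0.655, 0.755, -0.001, -0.0]
contact_force: [-0.1, 0.5, -0.7]
opening: 0.644
finger_force: 0.0
```

```bash
python3 - <<'E'
from h import *
p,R,y=pose(); print('in holder',(p[:2]-HC)@hx,(p[:2]-HC)@hy,p[2])
E
```

```text
in holder -0.0013480150488916246 0.03961347159787123 0.04235293639018786
```

Request:
drive_tool(moves=[[[0,0,0],[0,0,-0.04],0.06],[[0,0,0],[0,0,-0.06],0.065],[[0,0,0],[0,0,-0.055],0.065],[[0,0,0.128],[0,0,0],0.065],[[0,0,0.128],[0,0,0],0.065]])

```text
time: 17.12
eef_pos: [0.5849, 0.2017, 0.1991]
tcp_rot: [0.748, 0.664, 0.001, 0.0]
contact_force: [-0.5, 0.5, -0.4]
opening: 0.762
finger_force: 0.0
```

Request:
drive_tool(moves=[[[0,0,0],[0.03,-0.008,0],0.065],[[0,0,0],[0,0,0],0.065],[[0,0,0],[0,0,0],0.065]])

```text
time: 17.5
eef_pos: [0.58, 0.2321, 0.1974]
tcp_rot: [0.746, 0.666, -0.0, 0.0]
contact_force: [-0.3, -0.0, 0.3]
opening: 0.762
finger_force: 0.0
```

```bash
python3 - <<'E'
from h import *
d=cam('wrist','w10'); plan()
im=d['image'].astype(int); u=proj(d,[.587,.3,.026])[0]; print(u)
reg=np.zeros(im.shape[:2],bool); a,b=u.astype(int); reg[max(0,b-65):b+65,a-55:a+55]=1
sat=im.max(2)-im.min(2)
for th in(80,95,110):
    m=reg&(im.max(2)<th)&(sat<22); m=cv2.morphologyEx(m.astype(np.uint8),cv2.MORPH_OPEN,np.ones((3,3))); m=cv2.morphologyEx(m,cv2.MORPH_CLOSE,np.ones((41,41)))
    for r in rects(d,m,.026,400): print('lid',th,r)
# side: orange-brown
m=reg&(im[...,0]-im[...,2]>50)
for r in rects(d,m,.012,40): print('side',r)
print('bar check: block',end=' ')
reg[:]=0; q=proj(d,[*hold(0,.041),.06])[0].astype(int); reg[max(0,q[1]-40):q[1]+40,max(0,q[0]-40):q[0]+40]=1
print(q); [print(r,(r[1]/1000-HC)@hy) for r in rects(d,reg&(im.max(2)<45),.06,60)]
E
```

```text
tcp [0.5801 0.2318 0.1975] yaw 1.457 tilt [-0.0003 -0.0005]
[280.4283677  119.39409159]
lid 80 (array([267., 171.]), array([567.1, 246.4]), array([64.1, 32.9]), 26.9)
lid 95 (array([273., 130.]), array([581.1, 287.7]), array([134.9,  59.1]), 60.8)
lid 110 (array([280., 133.]), array([581. , 298.2]), array([123.4, 102.4]), 83.4)
bar check: block [290 222]
(array([289., 221.]), array([583.9, 204.8]), array([31.8, 20.7]), 8.3) 0.04289455748026307
```

```bash
cat >> h.py <<'E'
def camat(p,a,d=None):
    "wrist camera at an earlier pose with the tool down, from the rigid mount (reference frame w10)"
    d=d or old('wrist'); c,s=np.cos(a),np.sin(a); e=dict(d)
    Rm=lambda a: np.array([[np.cos(a),np.sin(a),0],[np.sin(a),-np.cos(a),0],[0,0,-1]])
    p0,a0=np.array([.5801,.2318,.1975]),1.457; off=Rm(a0).T@(-d['R'].T@d['t']-p0)
    e['R']=d['R']@Rm(a0)@Rm(a).T; e['t']=-e['R']@(np.array(p)+Rm(a)@off); return e
E
cp pics/wrist.pkl pics/ref.pkl; sed -i "s/d=d or old('wrist'); c,s/d=d or old('ref'); c,s/" h.py
python3 - <<'E'
from h import *
for n,p,a in(('w3',(.4659,.1077,.2216),1.859),('w4',(.4445,.1823,.222),1.854),('w6',(.5276,.1964,.1682),1.856),('w10',(.5801,.2318,.1975),1.457)):
    e=camat(p,a); im=cv2.imread(f'pics/{n}.png').astype(int); u=proj(e,[.587,.3,.026])[0]
    P=np.array([[.587+s*.03*np.cos(1.457+k)+t*.04*np.cos(1.457),.3+s*.03*np.sin(1.457+k)+t*.04*np.sin(1.457),.026] for k in[1.57] for s,t in((1,1),(1,-1),(-1,-1),(-1,1))])
    reg=np.zeros(im.shape[:2],np.uint8); cv2.fillPoly(reg,[proj(e,P).astype(np.int32)],1)
    lab=(reg>0)&(im.min(2)>(190 if n!='w10' else 150)); lab=cv2.morphologyEx(lab.astype(np.uint8),cv2.MORPH_CLOSE,np.ones((9,9)))
    dk=(reg>0)&(im.max(2)<100)&((im.max(2)-im.min(2))<25); dk=cv2.morphologyEx(dk.astype(np.uint8),cv2.MORPH_OPEN,np.ones((2,2)))
    print(n,u.round())
    for r in rects(e,lab,.026,150): print('  label',r[1:])
    for r in rects(e,cv2.morphologyEx(dk,cv2.MORPH_CLOSE,np.ones((15,15))),.026,300): print('  dark',r[1:])
E
```

```text
w3 [453.  34.]
  label (array([597.4, 300.5]), array([45.1, 39.1]), 83.1)
  dark (array([577.9, 290. ]), array([33.8, 72.7]), 23.2)
w4 [441. 115.]
  label (array([597. , 301.6]), array([45.3, 39.8]), 82.8)
  dark (array([579.7, 298.7]), array([68.1, 39.3]), 88.5)
w6 [378. 103.]
  label (array([590.5, 303.1]), array([45. , 27.8]), 83.3)
  dark (array([587.5, 300. ]), array([67.3, 47.9]), 83.6)
w10 [280. 119.]
  label (array([580.2, 304.2]), array([60.7, 46.8]), 83.3)
  dark (array([591. , 300.9]), array([64.7, 43.5]), 83.4)
```

The box lid fits best in w10: centre (0.5905, 0.3015), 64.7 × 43.5 mm, 83.4°, which matches the true size. The real tip length is uncertain, so I'll go over it with the jaws wide and descend by feel.

Request:
drive_tool(moves=[[[0,0,0],[0.035,0.001,0],0.068],[[0,0,0],[0.035,0.001,0.04],0.068],[[0,0,0],[0,0,0.06],0.068],[[0,0,0],[0,0,0.05],0.068],[[0,0,0],[0,0,0.015],0.068]])

```text
time: 18.18
eef_pos: [0.5874, 0.3001, 0.0281]
tcp_rot: [0.746, 0.665, -0.004, -0.002]
contact_force: [0.2, -0.1, 0.1]
opening: 0.798
finger_force: 0.0
```

Request:
drive_tool(moves=[[[0,0,0],[0,0,0],0.068],[[0,0,0],[0,0,0.006],0.068],[[0,0,0],[0,0,0],0.068],[[0,0,0],[0,0,0],0.068]])

```text
time: 18.68
eef_pos: [0.591, 0.302, 0.0281]
tcp_rot: [0.746, 0.666, 0.001, 0.0]
contact_force: [-0.1, -0.8, 0.7]
opening: 0.795
finger_force: 0.0
```

Request:
drive_tool(moves=[[[0,0,0],[0,0,0.006],0.068],[[0,0,0],[0,0,0],0.068],[[0,0,0],[0,0,0],0.068]])

```text
time: 19.05
eef_pos: [0.59, 0.3017, 0.0204]
tcp_rot: [0.746, 0.666, -0.0, -0.0]
contact_force: [0.3, 0.3, -0.7]
opening: 0.796
finger_force: 0.0
```

Request:
drive_tool(moves=[[[0,0,0],[0,0,0.005],0.068],[[0,0,0],[0,0,0],0.068],[[0,0,0],[0,0,0],0.068]])

```text
time: 19.42
eef_pos: [0.59, 0.3017, 0.0155]
tcp_rot: [0.746, 0.666, -0.0, -0.0]
contact_force: [0.3, 0.4, -0.2]
opening: 0.797
finger_force: 0.0
```

Request:
drive_tool(moves=[[[0,0,0],[0,0,0.005],0.068],[[0,0,0],[0,0,0],0.068],[[0,0,0],[0,0,0],0.068]])

```text
time: 19.8
eef_pos: [0.5901, 0.3017, 0.0106]
tcp_rot: [0.746, 0.666, -0.0, -0.0]
contact_force: [0.5, 0.0, 0.0]
opening: 0.797
finger_force: 0.0
```

Request:
drive_tool(moves=[[[0,0,0],[0,0,0.004],0.068],[[0,0,0],[0,0,0],0.068],[[0,0,0],[0,0,0],0.068]])

```text
time: 20.18
eef_pos: [0.5901, 0.3017, 0.0066]
tcp_rot: [0.746, 0.666, -0.0, -0.0]
contact_force: [-0.8, 0.8, -0.7]
opening: 0.796
finger_force: 0.0
```

Request:
drive_tool(moves=[[[0,0,0],[0,0,0.004],0.068],[[0,0,0],[0,0,0],0.068],[[0,0,0],[0,0,0],0.068]])

```text
time: 20.55
eef_pos: [0.5901, 0.3017, 0.0025]
tcp_rot: [0.746, 0.666, -0.0, -0.0]
contact_force: [-0.5, 0.7, 0.3]
opening: 0.794
finger_force: 0.0
```

Request:
drive_tool(moves=[[[0,0,0],[0,0,0.003],0.068],[[0,0,0],[0,0,0],0.068],[[0,0,0],[0,0,0],0.068]])

```text
time: 20.92
eef_pos: [0.5901, 0.3017, -0.0004]
tcp_rot: [0.746, 0.666, -0.0, -0.0]
contact_force: [0.5, -0.6, 0.3]
opening: 0.796
finger_force: 0.0
```

Request:
drive_tool(moves=[[[0,0,0],[0,0,0],0.03],[[0,0,0],[0,0,0],0.03],[[0,0,0],[0,0,0],0.03],[[0,0,0],[0,0,0],0.03],[[0,0,0],[0,0,0],0.03]], grip_force=40)

```text
time: 21.55
eef_pos: [0.5905, 0.3018, -0.0]
tcp_rot: [0.746, 0.666, 0.0, 0.0]
contact_force: [-0.6, -0.1, 2.1]
opening: 0.497
finger_force: 43.1
```

Request:
drive_tool(moves=[[[0,0,0],[0,0,-0.01],0.03],[[0,0,0],[0,0,-0.04],0.03],[[0,0,0],[0,0,-0.05],0.03],[[0,0,0],[0,0,-0.02],0.03],[[0,0,0],[0,0,0],0.03]])

```text
time: 22.18
eef_pos: [0.5909, 0.302, 0.1213]
tcp_rot: [0.746, 0.666, 0.001, 0.001]
contact_force: [-0.1, 0.7, -1.7]
opening: 0.499
finger_force: 42.9
```

The box is held at 42 mm with its underside at TCP height. Next I turn it 75° to line up with the holder and carry it over the large pocket.

Request:
drive_tool(moves=[[[0,0,0.186],[0,0,-0.01],0.03],[[0,0,0.186],[0,0,0],0.03],[[0,0,0.186],[0,0,0],0.03],[[0,0,0.186],[0,0,0],0.03],[[0,0,0.186],[0,0,0],0.03]])

```text
time: 22.8
eef_pos: [0.5882, 0.301, 0.1257]
tcp_rot: [0.966, 0.257, -0.003, 0.0]
contact_force: [-0.4, -0.5, -0.5]
opening: 0.494
finger_force: 42.8
```

Request:
drive_tool(moves=[[[0,0,0.186],[0,0,0],0.03],[[0,0,0.186],[0,0,0],0.03],[[0,0,0.012],[0,0,0],0.03],[[0,0,0],[-0.005,0.043,0],0.03],[[0,0,0],[-0.005,0.043,0],0.03]])

```text
time: 23.42
eef_pos: [0.5914, 0.2144, 0.1277]
tcp_rot: [0.997, 0.074, -0.001, 0.0]
contact_force: [1.2, -0.3, -1.0]
opening: 0.505
finger_force: 42.8
```

Request:
drive_tool(moves=[[[0,0,0],[-0.005,0.043,0],0.03],[[0,0,0],[-0.004,0.043,0],0.03],[[0,0,0],[0,0,0],0.03],[[0,0,0],[0,0,0],0.03]])

```text
time: 23.92
eef_pos: [0.5952, 0.1289, 0.1285]
tcp_rot: [0.997, 0.072, -0.001, -0.0]
contact_force: [-0.3, -0.1, -0.6]
opening: 0.506
finger_force: 42.8
```

```bash
python3 - <<'E'
from h import *
t=hold(0,-.034); plan((*t,.03,HY-np.pi/2)); print(t)
s=ctrl.get_state(); print(s['qpos'].round(2),s['opening'],s['finger_force'])
d=cam('wrist','w11')
# box in the grip: lid mask near jaw
p,R,_=pose(); z=p[2]+.026
im=d['image'].astype(int); 
P=np.array([[p[0]+a*np.cos(.143)+b*np.sin(.143),p[1]+a*np.sin(.143)-b*np.cos(.143),z] for a,b in((.06,.03),(.06,-.03),(0.005,-.03),(0.005,.03))])
print('lid region',proj(d,P).round().tolist())
print('expected far lid edge',proj(d,[p[0]+.032*np.cos(.143),p[1]+.032*np.sin(.143),z]).round(1))
u=proj(d,[p[0]+.032*np.cos(.143),p[1]+.032*np.sin(.143),z])[0]
print('column profile',[(v,im[v,int(u[0])].tolist()) for v in range(int(u[1])-24,int(u[1])+24,3)])
E
```

```text
tcp [0.5952 0.1289 0.1285] yaw 0.144 tilt [-0.002   0.0003]
turn z 0.001 shift [0.0008 0.0002 0.0985]
[0.5959523  0.12884803]
[0.05 0.24 1.82 0.   1.08 1.47] 0.5061107490600486 42.83099412918091
lid region [[358.0, 137.0], [201.0, 137.0], [210.0, 268.0], [350.0, 268.0]]
expected far lid edge [[279.8 207.6]]
column profile [(183, [140, 139, 135]), (186, [142, 141, 135]), (189, [140, 138, 137]), (192, [140, 140, 135]), (195, [137, 133, 123]), (198, [91, 45, 6]), (201, [96, 48, 10]), (204, [97, 47, 5]), (207, [49, 46, 49]), (210, [81, 79, 78]), (213, [94, 93, 90]), (216, [68, 65, 62]), (219, [49, 51, 49]), (222, [50, 50, 50]), (225, [46, 43, 41]), (228, [57, 54, 50])]
```

The lid's far edge is at row 207, as expected, so the box is centred in the grip. I lower it into the pocket.

Request:
drive_tool(moves=[[[0,0,0],[0.001,0,0.04],0.03],[[0,0,0],[0,0,0.04],0.03],[[0,0,0],[0,0,0.02],0.03],[[0,0,0],[0,0,0.012],0.03],[[0,0,0],[0,0,0],0.03]])

```text
time: 24.6
eef_pos: [0.5968, 0.1293, 0.0175]
tcp_rot: [0.997, 0.072, -0.0, -0.0]
contact_force: [-0.4, 0.1, -1.2]
opening: 0.498
finger_force: 42.8
```

Request:
drive_tool(moves=[[[0,0,0],[0,0,0],0.03],[[0,0,0],[0,0,0.006],0.03],[[0,0,0],[0,0,0.004],0.03],[[0,0,0],[0,0,0],0.03],[[0,0,0],[0,0,0],0.03]])

```text
time: 25.22
eef_pos: [0.5968, 0.1289, 0.0077]
tcp_rot: [0.997, 0.071, 0.0, -0.0]
contact_force: [0.8, 0.5, -0.7]
opening: 0.503
finger_force: 42.8
```

Request:
drive_tool(moves=[[[0,0,0],[0,0,0.003],0.03],[[0,0,0],[0,0,0.0025],0.03],[[0,0,0],[0,0,0],0.03],[[0,0,0],[0,0,0],0.03]])

```text
time: 25.72
eef_pos: [0.5967, 0.1289, 0.002]
tcp_rot: [0.997, 0.071, -0.0, -0.0]
contact_force: [0.5, 0.1, -0.2]
opening: 0.5
finger_force: 42.9
```

Request:
drive_tool(moves=[[[0,0,0],[0,0,0],0.048],[[0,0,0],[0,0,0],0.054],[[0,0,0],[0,0,0],0.054],[[0,0,0],[0,0,-0.02],0.054],[[0,0,0],[0,0,-0.03],0.054]])

```text
time: 26.35
eef_pos: [0.5963, 0.1289, 0.0529]
tcp_rot: [0.997, 0.071, -0.001, -0.0]
contact_force: [0.6, 0.1, 0.3]
opening: 0.635
finger_force: 0.0
```

Request:
drive_tool(moves=[[[0,0,0],[0,0,-0.05],0.054],[[0,0,0],[0,0,-0.05],0.054],[[0,0,0],[0,0,-0.04],0.054],[[0,0,0],[-0.055,0,0],0.055],[[0,0,0],[0,0,0],0.055]])

```text
time: 26.98
eef_pos: [0.5385, 0.1211, 0.192]
tcp_rot: [0.997, 0.071, -0.001, -0.0]
contact_force: [0.0, 0.7, 0.3]
opening: 0.643
finger_force: 0.0
```

Next I check the box's placement numerically, with the camera above it.

```bash
python3 - <<'E'
from h import *
d=cam('wrist','w12'); plan()
im=d['image'].astype(int); sat=im.max(2)-im.min(2)
def poly(hx_,y0,y1,z): return proj(d,np.array([[*hold(x,y),z] for x,y in((-hx_,y0),(-hx_,y1),(hx_,y1),(hx_,y0))])).astype(np.int32)
reg=np.zeros(im.shape[:2],np.uint8); cv2.fillPoly(reg,[poly(.039,-.064,0,.02)],1)
for th in(80,100):
  m=(reg>0)&(im.max(2)<th)&(sat<25); m=cv2.morphologyEx(m.astype(np.uint8),cv2.MORPH_OPEN,np.ones((3,3)));m=cv2.morphologyEx(m,cv2.MORPH_CLOSE,np.ones((31,31)))
  for r in rects(d,m,.028,300): print('lid',r,'holder',((r[1]/1000-HC)@hx).round(4),((r[1]/1000-HC)@hy).round(4))
reg[:]=0; cv2.fillPoly(reg,[poly(.03,.015,.07,.06)],1)
for r in rects(d,(reg>0)&(im.max(2)<45),.06,60): print('blk',r[1:],((r[1]/1000-HC)@hx).round(4),((r[1]/1000-HC)@hy).round(4))
E
```

```text
tcp [0.5409 0.1211 0.1929] yaw 0.143 tilt [0.0006 0.    ]
lid (array([279., 125.]), array([596.9, 129.1]), array([60.5, 42.3]), 8.1) holder 0.001 -0.0339
blk (array([584.9, 201.6]), array([31.6, 18.9]), 8.7) -0.0006 0.0396
```

The box is seated at holder (1.0, −33.9) mm, with the block at y +40 mm. Next I grip the block across its 14 mm and push the bar home.

```bash
python3 - <<'E'
from h import *
plan((*hold(0,.040),.10,HY-np.pi/2),(*hold(0,.040),.043,HY-np.pi/2),(*hold(0,-.0335),.043,HY-np.pi/2))
E
```

```text
tcp [0.5409 0.1211 0.1929] yaw 0.143 tilt [0.0006 0.    ]
turn z -0.000 shift [ 0.0556 -0.0738  0.0929]
turn z -0.000 shift [0.    0.    0.057]
turn z -0.000 shift [0.     0.0735 0.    ]
```

Request:
drive_tool(moves=[[[0,0,0],[0.028,-0.037,0],0.045],[[0,0,0],[0.0275,-0.037,0.03],0.045],[[0,0,0],[0,0,0.04],0.045],[[0,0,0],[0,0,0.04],0.045],[[0,0,0],[0,0,0.03],0.045]])

```text
time: 27.65
eef_pos: [0.5878, 0.2026, 0.0509]
tcp_rot: [0.997, 0.071, 0.0, -0.0]
contact_force: [-0.4, 0.5, 0.4]
opening: 0.524
finger_force: 0.0
```

Request:
drive_tool(moves=[[[0,0,0],[0,0,0.009],0.045],[[0,0,0],[0,0,0],0.045],[[0,0,0],[0,0,0],0.045]])

```text
time: 28.02
eef_pos: [0.5885, 0.2025, 0.0453]
tcp_rot: [0.997, 0.071, 0.002, -0.0]
contact_force: [0.4, 0.1, 1.1]
opening: 0.526
finger_force: 0.0
```

Request:
drive_tool(moves=[[[0,0,0],[0,0,0],0.004],[[0,0,0],[0,0,0],0.004],[[0,0,0],[0,0,0],0.004],[[0,0,0],[0,0,0],0.004],[[0,0,0],[0,0,0],0.004]], grip_force=30)

```text
time: 28.65
eef_pos: [0.5875, 0.2024, 0.0445]
tcp_rot: [0.997, 0.071, 0.001, -0.0]
contact_force: [-1.7, -0.8, 5.2]
opening: 0.152
finger_force: 32.4
```

Gripped at 13 mm. I push it home.

Request:
drive_tool(moves=[[[0,0,0],[0,0.012,0],0.004],[[0,0,0],[0,0.02,0],0.004],[[0,0,0],[0,0.02,0],0.004],[[0,0,0],[0,0.014,0],0.004],[[0,0,0],[0,0.006,0],0.004]])

```text
time: 29.28
eef_pos: [0.5978, 0.1307, 0.0445]
tcp_rot: [0.997, 0.071, 0.001, -0.0]
contact_force: [-0.9, 1.5, 6.4]
opening: 0.158
finger_force: 32.5
```

Request:
drive_tool(moves=[[[0,0,0],[0,0.002,0],0.004],[[0,0,0],[0,0,0],0.004],[[0,0,0],[0,0,0],0.004]])

```text
time: 29.65
eef_pos: [0.5979, 0.1299, 0.0445]
tcp_rot: [0.997, 0.071, 0.001, -0.001]
contact_force: [-0.8, 2.4, 6.3]
opening: 0.157
finger_force: 32.5
```

```bash
python3 - <<'E'
from h import *
p,R,y=pose(); print('in holder',(p[:2]-HC)@hx,(p[:2]-HC)@hy,p[2],ctrl.get_state()['contact_force'])
E
```

```text
in holder 0.002061562142848324 -0.033190600360866296 0.044458041984840754 [-0.7605737   2.41739589  6.32763169]
```

The bar is home (about 1 mm). I release, rise, and go over the nozzle.

Request:
drive_tool(moves=[[[0,0,0],[0,0,0],0.04],[[0,0,0],[0,0,0],0.04],[[0,0,0],[0,0,-0.05],0.04],[[0,0,0],[0,0,-0.055],0.05],[[0,0,0],[0,0,-0.05],0.05]])

```text
time: 30.28
eef_pos: [0.5971, 0.1288, 0.1994]
tcp_rot: [0.997, 0.071, -0.0, 0.0]
contact_force: [0.2, 0.5, -0.9]
opening: 0.585
finger_force: 0.0
```

Request:
drive_tool(moves=[[[0,0,0],[0.002,0.055,0],0.055],[[0,0,0],[0.002,0.056,0],0.055],[[0,0,0],[0.002,0.056,0],0.055],[[0,0,0],[0.002,0.055,0],0.055],[[0,0,0],[0,0,0],0.055]])

```text
time: 30.9
eef_pos: [0.6368, -0.0936, 0.1974]
tcp_rot: [0.998, 0.069, -0.0, 0.0]
contact_force: [-0.8, 0.8, 0.5]
opening: 0.645
finger_force: 0.0
```

```bash
python3 - <<'E'
from h import *
d=cam('wrist','w13'); plan()
im=d['image'].astype(int); u=proj(d,[.702,-.08,.03])[0]; print(u, 'nadir',proj(d,[-d['R'].T@d['t']*[1,1,0]]))
hsv=cv2.cvtColor(d['image'],cv2.COLOR_RGB2HSV)
reg=np.zeros(im.shape[:2],bool); a,b=u.astype(int); reg[max(0,b-70):b+70,max(0,a-70):a+70]=1
m=reg&(im[...,0]-im[...,2]>28)
m=cv2.morphologyEx(m.astype(np.uint8),cv2.MORPH_CLOSE,np.ones((5,5)))
for z in(.058,.0): 
  for r in rects(d,m,z,150): print('noz',z,r)
cs,_=cv2.findContours(m,cv2.RETR_EXTERNAL,cv2.CHAIN_APPROX_NONE)
for c in cs:
  if cv2.contourArea(c)>150: print(cv2.boundingRect(c),cv2.minEnclosingCircle(c),cv2.contourArea(c))
t=cam('top','t13'); im=t['image'].astype(int); m=np.zeros(im.shape[:2],bool); m[148:178,260:292]=1; m&=(im[...,0]-im[...,2]>25)
for z in(.058,.029): [print('top',z,r) for r in rects(t,m,z,10)]
# tube in top
m=np.zeros(im.shape[:2],bool); m[158:186,222:254]=1; m&=(im[...,0]-im[...,2]>15)&(im[...,0]<140)
[print('tube top',r) for r in rects(t,cv2.morphologyEx(m.astype(np.uint8),cv2.MORPH_CLOSE,np.ones((3,3))),.03,20)]
E
```

```text
tcp [ 0.6365 -0.0915  0.1973] yaw 0.139 tilt [-0.0013  0.0006]
[275.66162804 120.1190525 ] nadir [[279.99629807 120.19817477]]
noz 0.058 (array([325., 186.]), array([ 650.5, -132.4]), array([ 9.6, 39.8]), 7.8)
noz 0.058 (array([274., 123.]), array([698.8, -79.3]), array([23.4, 23.2]), 6.8)
noz 0.058 (array([277.,  52.]), array([756., -74.]), array([ 5.4, 39.7]), 7.8)
noz 0.0 (array([325., 186.]), array([ 640. , -142.1]), array([11.5, 47.8]), 7.8)
noz 0.0 (array([274., 123.]), array([698.1, -78.3]), array([28.2, 27.9]), 6.8)
noz 0.0 (array([277.,  52.]), array([766.8, -71.9]), array([ 6.5, 47.7]), 7.8)
(302, 179, 43, 11) ((323.0, 184.0), 21.58713150024414) 211.0
(261, 110, 27, 28) ((273.5408020019531, 123.39795684814453), 13.83741569519043) 552.0
(253, 50, 48, 8) ((276.5, 51.0), 23.521366119384766) 165.0
top 0.058 (array([272., 175.]), array([662. , -75.7]), array([71.6, 18.9]), 88.6)
top 0.058 (array([277., 152.]), array([717.6, -82.4]), array([82.9, 27.4]), 88.6)
top 0.029 (array([272., 175.]), array([667.8, -75.5]), array([73.3, 19.4]), 88.6)
top 0.029 (array([277., 152.]), array([724.7, -82.5]), array([84.8, 28. ]), 88.6)
tube top (array([242., 172.]), array([674.7,  14.6]), array([71.8, 73.6]), 12.8)
```

The nozzle is right under the camera at (0.6985, −0.079), seen 28 mm wide. I grip it with the TCP at 24 mm.

Request:
drive_tool(moves=[[[0,0,0],[0.033,-0.002,0],0.052],[[0,0,0],[0.03,-0.002,0.03],0.052],[[0,0,0],[0,0,0.05],0.052],[[0,0,0],[0,0,0.05],0.052],[[0,0,0],[0,0,0.035],0.052]])

```text
time: 31.62
eef_pos: [0.6968, -0.074, 0.0298]
tcp_rot: [0.997, 0.073, -0.002, -0.001]
contact_force: [0.2, -0.1, -0.7]
opening: 0.613
finger_force: 0.0
```

Request:
drive_tool(moves=[[[0,0,0],[0,0,0.008],0.052],[[0,0,0],[0,0,0],0.052],[[0,0,0],[0,0,0],0.052]])

```text
time: 32.0
eef_pos: [0.7003, -0.0767, 0.0279]
tcp_rot: [0.997, 0.072, 0.002, 0.001]
contact_force: [-0.1, -0.4, 0.0]
opening: 0.609
finger_force: 0.0
```

Request:
drive_tool(moves=[[[0,0,0],[0,0,0],0.015],[[0,0,0],[0,0,0],0.015],[[0,0,0],[0,0,0],0.015],[[0,0,0],[0,0,0],0.015],[[0,0,0],[0,0,0],0.015]], grip_force=35)

```text
time: 32.62
eef_pos: [0.6998, -0.0772, 0.0269]
tcp_rot: [0.997, 0.071, 0.001, 0.001]
contact_force: [-0.6, -0.4, 5.4]
opening: 0.279
finger_force: 33.9
```

Request:
drive_tool(moves=[[[0,0,0],[0,0,-0.02],0.015],[[0,0,0],[0,0,-0.05],0.015],[[0,0,0],[0,0,-0.055],0.015],[[0,0,0],[-0.012,-0.048,0],0.015],[[0,0,0],[-0.012,-0.049,0],0.015]])

```text
time: 33.25
eef_pos: [0.6609, 0.0164, 0.152]
tcp_rot: [0.998, 0.07, 0.001, 0.0]
contact_force: [0.5, 0.2, -1.6]
opening: 0.277
finger_force: 34.1
```

Request:
drive_tool(moves=[[[0,0,0],[-0.012,-0.049,0],0.015],[[0,0,0],[-0.013,-0.049,0],0.015],[[0,0,0],[-0.012,-0.049,0],0.015],[[0,0,0],[-0.012,-0.048,0],0.015],[[0,0,0],[0,0,0],0.015]])

```text
time: 33.88
eef_pos: [0.5828, 0.2049, 0.1504]
tcp_rot: [0.997, 0.074, -0.001, -0.0]
contact_force: [-0.5, -0.3, -1.1]
opening: 0.277
finger_force: 34.1
```

```bash
python3 - <<'E'
from h import *
cam('wrist','w14'); plan((*(hold(0,.040)+[.001,0]),.03,HY-np.pi/2)); s=ctrl.get_state(); print(s['opening'],s['finger_force'],s['contact_force'])
E
```

```text
tcp [0.5838 0.2033 0.1504] yaw 0.146 tilt [-0.0003 -0.0003]
turn z 0.003 shift [0.0024 0.0015 0.1204]
0.279007182087639 34.080992148592486 [ 0.12345427 -0.63877044 -0.4830491 ]
```

Request:
drive_tool(moves=[[[0,0,0],[0.002,0.001,0.03],0.015],[[0,0,0],[0,0,0.045],0.015],[[0,0,0],[0,0,0.03],0.015],[[0,0,0],[0,0,0.01],0.015],[[0,0,0],[0,0,0],0.015]])

```text
time: 34.55
eef_pos: [0.5873, 0.2004, 0.0351]
tcp_rot: [0.997, 0.071, -0.0, 0.0]
contact_force: [-0.6, -1.1, -0.4]
opening: 0.276
finger_force: 34.1
```

Request:
drive_tool(moves=[[[0,0,0],[0,0,0.003],0.015],[[0,0,0],[0,0,0.002],0.015],[[0,0,0],[0,0,0],0.015],[[0,0,0],[0,0,0],0.015]])

```text
time: 35.05
eef_pos: [0.5871, 0.2014, 0.0306]
tcp_rot: [0.997, 0.071, 0.0, -0.0]
contact_force: [-0.3, -0.1, -0.1]
opening: 0.28
finger_force: 34.1
```

Request:
drive_tool(moves=[[[0,0,0],[0,0,0.0015],0.015],[[0,0,0],[0,0,0],0.015],[[0,0,0],[0,0,0],0.035],[[0,0,0],[0,0,0],0.046],[[0,0,0],[0,0,0],0.046]])

```text
time: 35.67
eef_pos: [0.5868, 0.2013, 0.0285]
tcp_rot: [0.997, 0.071, -0.0, 0.0]
contact_force: [0.7, -0.2, 0.9]
opening: 0.54
finger_force: 0.0
```

Request:
drive_tool(moves=[[[0,0,0],[0,0,-0.03],0.046],[[0,0,0],[0,0,-0.05],0.046],[[0,0,0],[0,0,-0.055],0.05],[[0,0,0],[-0.05,0.01,-0.04],0.05],[[0,0,0],[-0.02,0.01,0],0.05]])

```text
time: 36.3
eef_pos: [0.5229, 0.1723, 0.2068]
tcp_rot: [0.997, 0.072, 0.004, -0.0]
contact_force: [0.6, -0.4, -0.2]
opening: 0.585
finger_force: 0.0
```

Request:
drive_tool(moves=[[[0,0,0],[0,0,0],0.05],[[0,0,0],[0,0,0],0.05]])

```text
time: 36.55
eef_pos: [0.5224, 0.1722, 0.2018]
tcp_rot: [0.997, 0.071, -0.0, -0.0]
contact_force: [-0.6, -0.1, -0.3]
opening: 0.588
finger_force: 0.0
```

```bash
python3 - <<'E'
from h import *
d=cam('wrist','w15'); plan()
im=d['image'].astype(int)
def poly(hx_,y0,y1,z): return proj(d,np.array([[*hold(x,y),z] for x,y in((-hx_,y0),(-hx_,y1),(hx_,y1),(hx_,y0))])).astype(np.int32)
reg=np.zeros(im.shape[:2],np.uint8); cv2.fillPoly(reg,[poly(.04,.01,.075,.03)],1)
m=(reg>0)&(im[...,0]-im[...,2]>28); m=cv2.morphologyEx(m.astype(np.uint8),cv2.MORPH_CLOSE,np.ones((5,5)))
for z in(.060,.03,.002):
  for r in rects(d,m,z,150): print('noz',z,r,((r[1]/1000-HC)@hx).round(4),((r[1]/1000-HC)@hy).round(4))
print('expected top',proj(d,[*hold(0,.04),.06]),'foot',proj(d,[*hold(0,.04),.002]))
reg[:]=0; cv2.fillPoly(reg,[poly(.025,-.06,-.01,.06)],1)
for r in rects(d,(reg>0)&(im.max(2)<45),.06,60): print('blk',r,((r[1]/1000-HC)@hx).round(4),((r[1]/1000-HC)@hy).round(4))
E
```

```text
tcp [0.5225 0.1723 0.2016] yaw 0.143 tilt [-0.0009  0.    ]
noz 0.06 (array([261., 119.]), array([586.3, 198.8]), array([23.8, 23.3]), 70.5) 0.0004 0.0366
noz 0.03 (array([261., 119.]), array([586.1, 200.6]), array([26.3, 25.7]), 70.5) 0.0005 0.0384
noz 0.002 (array([261., 119.]), array([586. , 202.2]), array([28.6, 27.9]), 70.5) 0.0006 0.04
expected top [[257.55307549 120.07529427]] foot [[261.33633829 120.12206071]]
blk (array([338., 120.]), array([594.9, 130.7]), array([30.5, 17. ]), 7.4) -0.0008 -0.032
```

Nozzle upright and centred, within 3 mm, and the bar is home. Next I go to the tube: turn to about 1.81 and put the camera over it.

Request:
drive_tool(moves=[[[0,0,-0.185],[0,0,0],0.05],[[0,0,-0.185],[0,0,0],0.05],[[0,0,-0.185],[0,0,0],0.05],[[0,0,-0.185],[0,0,0],0.05],[[0,0,-0.185],[0,0,0],0.05]])

```text
time: 37.22
eef_pos: [0.5226, 0.1724, 0.2012]
tcp_rot: [0.859, 0.512, -0.001, -0.0]
contact_force: [-0.1, 0.4, -0.3]
opening: 0.584
finger_force: 0.0
```

Request:
drive_tool(moves=[[[0,0,-0.185],[0,0,0],0.05],[[0,0,-0.185],[0,0,0],0.05],[[0,0,-0.185],[0,0,0],0.05],[[0,0,-0.185],[0,0,0],0.05],[[0,0,0],[-0.04,0.02,0],0.05]])

```text
time: 37.85
eef_pos: [0.5507, 0.1396, 0.2012]
tcp_rot: [0.617, 0.787, -0.0, -0.001]
contact_force: [1.5, 0.6, 0.1]
opening: 0.585
finger_force: 0.0
```

Request:
drive_tool(moves=[[[0,0,0],[-0.052,0.023,0],0.05],[[0,0,0],[-0.052,0.023,0],0.05],[[0,0,0],[-0.052,0.023,0],0.05],[[0,0,0],[-0.052,0.024,0],0.05],[[0,0,0],[0,0,0],0.05]])

```text
time: 38.48
eef_pos: [0.6922, -0.046, 0.2]
tcp_rot: [0.62, 0.784, -0.001, -0.001]
contact_force: [0.4, 0.8, 0.0]
opening: 0.586
finger_force: 0.0
```

Request:
drive_tool(moves=[[[0,0,0],[0,0,0],0.05],[[0,0,0],[0,0,0],0.05]])

```text
time: 38.72
eef_pos: [0.6898, -0.041, 0.2018]
tcp_rot: [0.618, 0.786, -0.0, -0.0]
contact_force: [0.0, 0.4, 0.5]
opening: 0.586
finger_force: 0.0
```

```bash
python3 - <<'E'
from h import *
d=cam('wrist','w16'); plan()
im=d['image'].astype(int); u=proj(d,[.676,.021,.03])[0]; print(u)
a,b=u.astype(int); reg=np.zeros(im.shape[:2],bool); reg[max(0,b-65):b+65,a-60:a+60]=1
for lo in(15,25):
  m=reg&(im[...,0]-im[...,2]>lo)&(im[...,0]<170); m=cv2.morphologyEx(m.astype(np.uint8),cv2.MORPH_OPEN,np.ones((3,3))); m=cv2.morphologyEx(m,cv2.MORPH_CLOSE,np.ones((9,9)))
  for z in(.03,.0):
    for r in rects(d,m,z,300): print('tube',lo,z,r)
E
```

```text
tcp [ 0.6898 -0.041   0.2021] yaw 1.81 tilt [-0.0004  0.0003]
[282.40971899 124.99046864]
tube 15 0.03 (array([283., 121.]), array([675.8,  24.1]), array([29.9, 59.9]), 14.4)
tube 15 0.0 (array([283., 121.]), array([676.1,  24.1]), array([32.7, 65.5]), 14.4)
tube 25 0.03 (array([283., 121.]), array([675.9,  24.1]), array([29.8, 59.8]), 14.4)
tube 25 0.0 (array([283., 121.]), array([676.2,  24.1]), array([32.6, 65.4]), 14.4)
```

The tube measures 29.9 × 59.9 mm, centred at (0.676, 0.024) with its axis at 1.822 rad, an exact fit. I descend and grip.

Request:
drive_tool(moves=[[[0,0,-0.012],[0,0,0],0.055],[[0,0,0],[0.035,0.001,0.02],0.055],[[0,0,0],[0.0315,0.0015,0.04],0.055],[[0,0,0],[0,0,0.05],0.055],[[0,0,0],[0,0,0.05],0.055]])

```text
time: 39.4
eef_pos: [0.6763, 0.0239, 0.0418]
tcp_rot: [0.613, 0.79, 0.0, 0.001]
contact_force: [0.4, -0.3, 0.5]
opening: 0.644
finger_force: 0.0
```

Request:
drive_tool(moves=[[[0,0,0],[0,0,0.02],0.055],[[0,0,0],[0,0,0.012],0.055],[[0,0,0],[0,0,0.006],0.055],[[0,0,0],[0,0,0],0.055],[[0,0,0],[0,0,0],0.055]])

```text
time: 40.02
eef_pos: [0.6774, 0.0224, 0.0059]
tcp_rot: [0.614, 0.789, 0.001, 0.001]
contact_force: [0.1, -0.8, 0.0]
opening: 0.647
finger_force: 0.0
```

Request:
drive_tool(moves=[[[0,0,0],[0,0,0],0.015],[[0,0,0],[0,0,0],0.015],[[0,0,0],[0,0,0],0.015],[[0,0,0],[0,0,0],0.015],[[0,0,0],[0,0,0],0.015]], grip_force=45)

```text
time: 40.65
eef_pos: [0.6771, 0.0225, 0.0053]
tcp_rot: [0.614, 0.789, 0.0, 0.001]
contact_force: [-0.4, -0.5, 5.4]
opening: 0.341
finger_force: 45.8
```

Request:
drive_tool(moves=[[[0,0,0],[0,0,-0.02],0.015],[[0,0,0],[0,0,-0.055],0.015],[[0,0,0],[0,0,-0.06],0.015],[[0,0,0],[0,0,-0.06],0.015],[[0,0,0],[0.035,-0.032,0],0.015]])

```text
time: 41.28
eef_pos: [0.6414, 0.0472, 0.208]
tcp_rot: [0.615, 0.789, 0.004, 0.007]
contact_force: [-0.3, 0.1, -1.6]
opening: 0.339
finger_force: 45.1
```

Request:
drive_tool(moves=[[[0,0,0],[0.035,-0.032,0],0.015],[[0,0,0],[0.035,-0.032,0],0.015],[[0,0,0],[0.035,-0.032,0],0.015],[[0,0,0],[0.035,-0.032,0],0.015],[[0,0,0],[0.034,-0.032,0],0.015]])

```text
time: 41.9
eef_pos: [0.4366, 0.1785, 0.1991]
tcp_rot: [0.614, 0.789, -0.0, -0.0]
contact_force: [-0.2, 0.1, -1.8]
opening: 0.339
finger_force: 45.0
```

Request:
drive_tool(moves=[[[0,0,-0.018],[0,0,0],0.015],[[0,0,0],[0,0,0],0.015],[[0,0,0],[0,0,0],0.015]])

```text
time: 42.28
eef_pos: [0.4395, 0.1773, 0.1994]
tcp_rot: [0.607, 0.795, 0.0, 0.0]
contact_force: [0.2, 0.3, -1.4]
opening: 0.337
finger_force: 45.1
```

```bash
python3 - <<'E'
from h import *
d=cam('wrist','w17'); plan(); s=ctrl.get_state(); print(s['opening'],s['finger_force'])
u=proj(d,[.421,.240,.007])[0]; print(u)
a,b=int(u[0])-100,max(0,int(u[1])-100); print(a,b)
cv2.imwrite('pics/c17.png',cv2.resize(cv2.imread('pics/w17.png')[b:b+185,a:a+200],None,fx=3.2,fy=3.2,interpolation=cv2.INTER_CUBIC))
E
```

```text
tcp [0.4395 0.1773 0.1994] yaw 1.836 tilt [ 0.0001 -0.0001]
0.33954003667936267 45.06858766078949
[279.55839076 122.83054403]
179 22
```

View pics/c17.png

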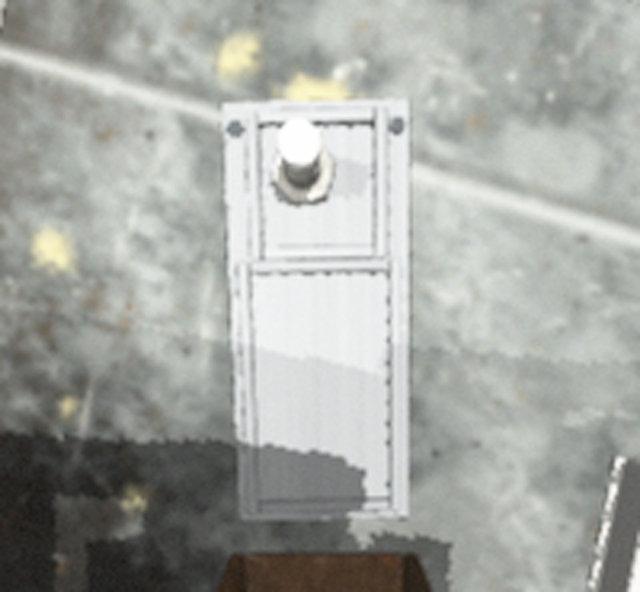

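The view shows the tray corners at crop (222,102), (410,100), (408,518), (240,520). The bolt's head is at (303,178), with the square pocket spanning about (262,122) to (378,253). The bolt stands upright, slightly left of centre. I compute the numbers.

```bash
python3 - <<'E'
from h import *
d=old('wrist'); f=lambda q,z: ray(d,np.array(q,float)/3.2+[179,22],z)[:,:2]
P=f([[222,101],[410,100],[409,519],[240,520]],.007)
c=P.mean(0); y=P[0]+P[1]-P[2]-P[3]; y/=np.linalg.norm(y); x=np.array([y[1],-y[0]]); print('c',c.round(4),'yaw',np.arctan2(y[1],y[0]).round(4),[np.linalg.norm(P[i]-P[(i+1)%4]).round(4) for i in range(4)])
K=f([[260,122],[377,122],[377,254],[262,257]],.007).mean(0); print('sq pocket',(K-c)@x,(K-c)@y)
L=f([[250,270],[390,267],[391,505],[256,508]],.007).mean(0); print('long pocket',(L-c)@x,(L-c)@y)
for n,q,z in(('head',[303,178],.009),('tip',[300,142],.061)): b=f([q],z)[0]; print(n,(b-c)@x,(b-c)@y)
w=np.arctan2(y[1],y[0]); t=c-.0225*y-.0018*y; print('target tcp',t.round(4))
plan((*t,.04,w))
E
```

```text
c [0.4205 0.2403] yaw 1.8547 [np.float64(0.0589), np.float64(0.1336), np.float64(0.059), np.float64(0.1336)]
sq pocket 0.0003820420380833627 0.040654879268019514
long pocket -3.7196237486747486e-05 -0.022766085228423986
head -0.004617925153411253 0.04404630297145016
tip -0.0043568009052340475 0.046511491123302454
target tcp [0.4273 0.217 ]
tcp [0.4395 0.1773 0.1994] yaw 1.836 tilt [ 0.0001 -0.0001]
turn z -0.018 shift [ 0.0415 -0.0006  0.1594]
```

The bolt is at tray (−4.6, +44) mm, upright and inside tolerance. I lower the tube into the long pocket.

Request:
drive_tool(moves=[[[0,0,-0.018],[0,0,0],0.015],[[0,0,0],[0.0415,0,0.02],0.015],[[0,0,0],[0,0,0.05],0.015],[[0,0,0],[0,0,0.05],0.015],[[0,0,0],[0,0,0.04],0.015]])

```text
time: 42.95
eef_pos: [0.4267, 0.2174, 0.0372]
tcp_rot: [0.599, 0.8, -0.001, -0.0]
contact_force: [-0.1, -1.0, -1.9]
opening: 0.339
finger_force: 45.1
```

Request:
drive_tool(moves=[[[0,0,0],[0,0,0.016],0.015],[[0,0,0],[0,0,0],0.015],[[0,0,0],[0,0,0],0.015]])

```text
time: 43.32
eef_pos: [0.4289, 0.2181, 0.0251]
tcp_rot: [0.6, 0.8, 0.001, 0.001]
contact_force: [-0.6, -0.1, -2.4]
opening: 0.337
finger_force: 45.0
```

```bash
python3 - <<'E'
from h import *
plan((.4273,.217,.0080,1.8547))
E
```

```text
tcp [0.4289 0.2181 0.0251] yaw 1.856 tilt [0.0035 0.001 ]
turn z 0.001 shift [-0.0006 -0.0018  0.0171]
```

Request:
drive_tool(moves=[[[0,0,0],[0,-0.001,0.008],0.015],[[0,0,0],[0,0,0.006],0.015],[[0,0,0],[0,0,0.003],0.015],[[0,0,0],[0,0,0],0.015],[[0,0,0],[0,0,0],0.015]])

```text
time: 43.95
eef_pos: [0.4259, 0.2174, 0.0073]
tcp_rot: [0.599, 0.8, -0.001, -0.0]
contact_force: [-3.1, -1.2, 8.3]
opening: 0.339
finger_force: 46.4
```

Seated, with floor contact at the expected height. I release and rise.

Request:
drive_tool(moves=[[[0,0,0],[0,0,-0.001],0.015],[[0,0,0],[0,0,0],0.035],[[0,0,0],[0,0,0],0.046],[[0,0,0],[0,0,0],0.046],[[0,0,0],[0,0,-0.02],0.046]])

```text
time: 44.58
eef_pos: [0.4245, 0.217, 0.0259]
tcp_rot: [0.6, 0.8, -0.002, -0.001]
contact_force: [-0.4, 0.4, 0.5]
opening: 0.539
finger_force: 0.0
```

Request:
drive_tool(moves=[[[0,0,0],[0,0,-0.05],0.046],[[0,0,0],[0,0,-0.06],0.046],[[0,0,0],[0,0,-0.06],0.046],[[0,0,0],[-0.04,0,0],0.046],[[0,0,0],[0,0,0],0.046]])

```text
time: 45.2
eef_pos: [0.4381, 0.1778, 0.1982]
tcp_rot: [0.601, 0.8, 0.001, 0.001]
contact_force: [-0.8, 0.8, -0.5]
opening: 0.539
finger_force: 0.0
```

Request:
drive_tool(moves=[[[0,0,0],[0,0,0],0.046],[[0,0,0],[0,0,0],0.046]])

```text
time: 45.45
eef_pos: [0.4366, 0.1795, 0.1963]
tcp_rot: [0.599, 0.801, -0.001, -0.001]
contact_force: [-0.6, -0.5, -0.7]
opening: 0.538
finger_force: 0.0
```

```bash
python3 - <<'E'
from h import *
d=cam('wrist','w18'); plan(); s=ctrl.get_state(); print(s['contact_force'])
C=np.array([.4205,.2403]);w=1.8547; y=np.array([np.cos(w),np.sin(w)]); x=np.array([y[1],-y[0]])
im=d['image'].astype(int); T=lambda a,b,z:[*(C+a*x+b*y),z]
def poly(a,b0,b1,z): return proj(d,np.array([T(-a,b0,z),T(-a,b1,z),T(a,b1,z),T(a,b0,z)])).astype(np.int32)
reg=np.zeros(im.shape[:2],np.uint8); cv2.fillPoly(reg,[poly(.035,-.07,.025,.02)],1)
m=(reg>0)&(im[...,0]-im[...,2]>18); m=cv2.morphologyEx(m.astype(np.uint8),cv2.MORPH_CLOSE,np.ones((9,9)))
for r in rects(d,m,.032,300): print('tube',r,(r[1]/1000-C)@x,(r[1]/1000-C)@y)
reg[:]=0; cv2.fillPoly(reg,[poly(.022,.026,.062,.06)],1)
m=(reg>0)&(im.min(2)>235)
n,l,st,c=cv2.connectedComponentsWithStats(m.astype(np.uint8))
for i in range(1,n):
  if st[i,4]>30: q=ray(d,c[i],.061)[0][:2]; print('bolt tip',st[i],(q-C)@x,(q-C)@y)
# holder bits from the old top camera: compare before/after for tin and short bolt
a=cv2.imread('pics/top0.png').astype(int); t=cam('top','t18'); b=cv2.imread('pics/t18.png').astype(int)
for n,(r0,r1,c0,c1) in dict(tin=(125,168,168,210),short=(215,235,398,418)).items(): print(n,np.abs(a-b)[r0:r1,c0:c1].mean())
s=ctrl.get_state(); print(s['time'])
E
```

```text
tcp [0.4367 0.1795 0.1964] yaw 1.857 tilt [-0.0017 -0.0001]
[-0.06558202 -0.25871284  0.12883096]
tube (array([281., 147.]), array([424.6, 219.4]), array([30. , 58.7]), 16.3) -0.0019183240599948174 -0.021211789948065333
bolt tip [271  60  14  16 156] -0.005070229901140775 0.04743211973844623
tin 8.394425987449242
short 6.466666666666667
45.55
```

Everything is placed: tube at tray (−1.9, −21.2) mm, bolt at about (−5, +45), and the box, bar and nozzle as verified earlier. Handing in.

```bash
python3 -c "
from plant import ctrl
print(ctrl.sign_off())"
```

```text
the job is handed in; nothing more can be done
None
```

I made up both kits and handed the job in at about 45.6 s of the 144 s. My last camera checks put all four parts and the bar within tolerance. The hand-in returned no verdict, and I only spot-checked the tin and shorter bolt, neither of which the arm went near.

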